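# Pots away under the carousel's rain hood

## Robot

A 6-joint arm with a two-finger parallel gripper is mounted at the origin on the work surface. World frame = base frame: x ahead of the robot, y to its left, z up, the work surface at z = 0. Lengths are in m, angles in degrees, forces in N, time in s.
With the tool pointing down it reaches from about 0.3 to 0.75 m from the base axis. Payload 8.5 kg.
Tool frame: the origin (TCP) lies on the centre line of the jaws, within the pads' length; the fingertips stand 17 mm ahead of it and the grasp point (between the pads) lies 2 mm behind it (env.tip_extent is the distance from the TCP to the fingertips, in m); z points along the fingers, y is the direction in which the jaws open and shut (so a half turn about z gives the same grasp; the last joint's range is limited). The gripper opens to 85 mm and grips with 20 to 120 N. Pads are 22 mm wide; open, the fingers measure 114 mm over their backs; the gripper's body (76 mm by 85 mm) begins 54 mm behind the grasp point. The pads swing forward as they close: fully open they stand 13 mm farther back than shut.
Start: joints at [-87.393, 21.807, 74.336, -0, 83.858, -12.336], TCP at [0.142, -0.531, 0.248] pointing down, gripper open.
Joint ranges: [-178.18, 178.18], [-50.72, 133.34], [12.68, 142.11], [-81.47, 261.47], [9.98, 163.14], [-165.26, 165.26]. Speed limits (degrees/s): [136.94, 136.94, 180, 180, 180, 180].

## Interface

Orientations are given as a 3x3 rotation matrix whose columns are the frame's x, y, z axes.
In Python, from rig import telemetry, get_image, camera_params, close_job, env gives the robot as it stands.
- The arm moves only by the tool apply_moves, never from a script. Its argument "motion" is a list of rows, each an object of numbers: "tx", "ty", "tz": the shift along the tool's x, y, z in cm; "turn": the turn about the tool's z in degrees; "jaw": the gripper's target within -1 to 1 (fully open at 1, half-way at 0, shut at -1). In form: [{"tx": .., "ty": .., "tz": .., "turn": .., "jaw": ..}, ...]. A call has 1 to 5 rows; each row is the pose to reach, as a shift and turn from the pose measured when the call began, along the tool's axes at that moment; what a row does not reach only later rows make up. A row lasts 1/12 s, in which the tool goes at most 41.7 mm and 7.16 degrees, less where a joint would pass 70% of its speed; a pose out of reach is approached as far as the arm can. A call with a gripper value outside its range is refused whole. The fingers move at their own pace and stop on an object; "squeeze" is the grip in N (left out, the last holds). Time passes only in rows, so rows that repeat a pose let the fingers close. It gives the time, the measured TCP pose, the force and the opening at its end, in the units of the state.
- telemetry.observe(): the state, without advancing time (a new reading comes with each control period).
- get_image(name): name is "scene" or "top" or "wrist"; returns (picture, depth): 400x640x3 uint8, red, green, blue; 400x640 float32, m along the optical axis (not along the pixel's ray), 0 where there is no reading.
- camera_params(name): a dict with "fx", "fy", "cx", "cy" (pixels), "rvec" (rotation vector, rad) and "tvec" (3), from world to camera coordinates, as OpenCV has them. Camera axes: x right, y down, z forward; pixel columns grow to the right and rows downward; lengths in m; the calibration is good to about 2 mm. A picture is of the moment at which its call begins: read the wrist's pose just before it. camera_params takes no time and is no camera call; for the wrist camera it gives the pose at the moment of the call.
- close_job(): hands the job in, once; it reports no verdict.
The state is a dict: "time_s": time; "q": joint angles; "qvel": joint speeds; "joint_efforts": joint torques, N m; "position": TCP position; "tool_rot": TCP orientation; "ft_force": force on the tool from outside, world axes, zero at the start; "wrist_torque": the same for the moment, N m; "grip_width": finger opening in m.
Only numpy, scipy, OpenCV 4.12 (cv2) and the standard library are available. Lean on these libraries where they do the work, as an engineer would, in place of code of your own. Each camera call takes 0.05 s, during which the arm holds its last target. There are 200 camera calls.

## Task

Put the loose terracotta pots away for the winter: first take the orange spring clamp off the carousel's lock and park it clipped on the rim of the grey tote, on the wall facing the carousel. Then stand each pot, upturned as it is, in the open front bay and turn the carousel a quarter turn to its next click, until every pot is under the clear rain hood and the empty bay is in front. Last, clip the clamp back over the lock so that it grips the yellow blade and the end of the white divider together, and leave the other things where they are.

Things in the scene. Friction and masses are not known exactly. Their poses are not given: they have to be found in the camera images.
- stand: fixed grey base (310 mm across) of the carousel. Origin: on the table, on the turning axis; x points from the open front (robot side) to the back, y left, z up. On it turns a green deck, 304 mm across, top at z = 30 mm, lip at its edge up to 42 mm. At a click one of its four quarter bays faces front (-x), one left, one right, one back
- hub (a point): on the turning axis at z = 86 mm, turning with the deck; at a click its axes lie along the stand's. Four white upright radial dividers, 6 mm thick, run along its diagonals from the hub (22 mm radius) to 152 mm radius, tops at z = 84 mm, and split the deck into four bays. Each bay's black floor pad, 86 mm across, is centred 90 mm from the axis
- front_bay (a point): centre of the front bay's floor at a click: 90 mm in front of the axis, z = 30 mm; fixed to the stand, its axes are the stand's. Pots can be put in from above only here: the other three bays lie under the hood
- hood_edge (a point): middle of the front edge of the clear hood's flat roof, on its top face, 124 mm above the table, 20 mm in front of the axis. The roof is 4 mm thick and reaches 190 mm back and 171 mm to each side; walls at the back and both sides go down to the table; the front is open, so that pots ride in under the roof as the deck turns
- carousel (a joint): angle of the deck, rad, growing anticlockwise from above, endless; starts at 0; sprung clicks at each multiple of pi/2, either way. About 0.25 N m (2 N near a divider's outer end) leaves a click; past half way it runs on by itself, damped, into the next (rests within 0.04 rad of it). Turn it with the closed fingers pushing the outer half of a divider beside the front bay, or pinching it
- lock (a point): where the clamp belongs: at the stand's front right (toward its (-x, -y)), 155.5 mm from the axis, z = 84 mm; x points radially outward, z up. A fixed upright yellow blade (6 mm thick, 159 to 195 mm radius, top at 84 mm) stands in line with the end of a divider when the deck is at a click. The clamp sits over both, its origin here, its x radial (either way round)
- clamp: orange sprung clamp, like a big clothes peg, 115 mm tall, 85 g, jaws down, handles up; starts on the lock. Origin: middle of the throat, resting on the plate's top edge; the plate runs along x, the jaws close along y, z up. Jaws 36 mm wide (x), 34 mm down from the origin; pivot 12 mm above it. Handles 32 mm wide, 10 to 82 mm above it, outsides about 52 mm apart at 57 mm height
- clamp_jaw (a joint): opening of the clamp, rad: 0 clipped on a 6 mm plate, 0.44 fully open. Squeezing the handles from above, across y, 50 to 65 mm above the clamp's origin, to the stop (outsides then parallel, about 31 mm apart; spring 16 N there, 40 N of grip is plenty) opens the jaw tips to about 25 mm; let go, it snaps shut
- tote: grey resin open tool box, fixed, 280 (x) by 180 (y) by 70 mm tall, walls 6 mm. Origin: centre of its underside
- tote_rim (a point): middle of the top edge of the tote's long wall that faces the carousel (its +y wall), in the middle of the 6 mm thickness, 70 mm above the table; x runs along the edge, which is free for 100 mm either way
- pot_a: an upturned terracotta pot, mouth down: 80 mm tall, thick rim 76 mm across and 18 mm high at the bottom, body tapering from 67 mm above the rim to 51 mm at the flat top (about 55 mm across at 65 mm height); about 0.26 kg. Origin: centre of its underside, z up. Two or three of pot_a, pot_b and pot_c are there; they look alike
- pot_b: as pot_a
- pot_c: as pot_a
- black_pots: bystander: stacked pair of black plastic pots, 92 mm across, 112 mm tall
- cultivator: bystander: red plastic hand cultivator, 230 mm long, lying in the tote
- widger: bystander: stainless steel widger, 190 mm long, lying on the table
- pot_foot: bystander: white ceramic pot foot, 62 mm long, 36 mm tall
- feed_bottle: bystander: green bottle, 68 mm across, 190 mm tall
- seed_tin: bystander: blue tin with white lid, 114 x 79 x 76 mm
There are look-alikes about, which are no part of the job. Leave any pink or purple look-alike of the pot_b alone.

How it is judged:
By the outcome, as a careful person would: the job done as asked, in the order asked, and still so for the second after the job is handed in, with the robot touching nothing.
Of pot_a, pot_b, pot_c only 2 to 3 are there at a start; the rules pass over those that are not, and their reading is None.
At some moment in a run one of pot_a, pot_b, pot_c may be knocked a few centimetres aside while the robot is not near it.
It also fails if it takes over 210 s, if anything falls off the work surface, if the arm or the gripper's body presses on something with over 40 N, if the wrist force passes 120 N, or if a joint passes its speed limit or range.

## Working session

There is one attempt and no reset: what is moved stays moved. The work goes in short steps, Python scripts to look and compute and a tool call to move; the robot and the scene stay as the last step left them, time stands still between calls to the robot, and variables do not carry over. Pictures are saved under pics/ and viewed, about 12 in all and at most 16, crops included, and the job is handed in when it is done.

Besides the shell and the picture viewer there is one more tool, called after ">>>" as name(argument=value, ...) on one line, values as JSON. apply_moves: Moves the arm, as the interface text tells. Its arguments: {"type":"object","properties":{"motion":{"type":"array"},"squeeze":{"type":"number"}},"required":["motion"]}

```bash
ls; mkdir -p pics; python3 - <<'E'
from rig import *
import cv2
s=telemetry.observe();print(s)
for n in("scene","top"):
    im,d=get_image(n);cv2.imwrite(f"pics/{n}0.png",im[:,:,::-1]);print(camera_params(n))
    import numpy as np;np.save(f"pics/{n}0.npy",d)
E
```

```text
pics
{'time_s': 0.0, 'q': array([-8.73926752e+01,  2.18435922e+01,  7.43861300e+01, -5.02788228e-04,
        8.38591361e+01, -1.23378887e+01]), 'qvel': array([ 0.04223474, -0.09934724, -0.00548843, -0.00388124,  0.0985633 ,
        0.06177923]), 'joint_efforts': array([ 3.94230728e-04, -4.48458195e+01, -2.31276548e+01, -2.20934990e-04,
        4.68399347e-03, -5.80576781e-06]), 'position': array([ 0.14180565, -0.53111844,  0.24767928]), 'tool_rot': array([[ 9.66172638e-01,  2.57896158e-01, -7.92660296e-05],
       [ 2.57895968e-01, -9.66171450e-01,  1.54886639e-03],
       [ 3.22862116e-04, -1.51691471e-03, -9.99998797e-01]]), 'ft_force': array([-0.32626531, -0.62464419,  0.03342558]), 'wrist_torque': array([ 0.01659626, -0.00764471,  0.02153732]), 'grip_width': 0.08595824912720047}
{'fx': 398.2959563573663, 'fy': 398.2959563573663, 'cx': 321.85118806208874, 'cy': 200.4997194911458, 'rvec': array([ 2.06280667,  1.30867422, -0.52211184]), 'tvec': array([-0.15841696, -0.24700673,  1.62646963])}
{'fx': 492.60149988004355, 'fy': 492.60149988004355, 'cx': 320.8365466784936, 'cy': 196.053658164219, 'rvec': array([ 2.08828286, -2.130872  ,  0.22787299]), 'tvec': array([-0.03040992,  0.48301599,  1.56303738])}
```

View pics/top0.png

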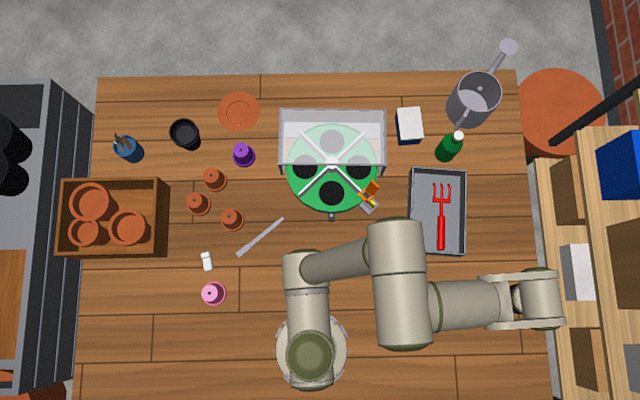

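View pics/scene0.png

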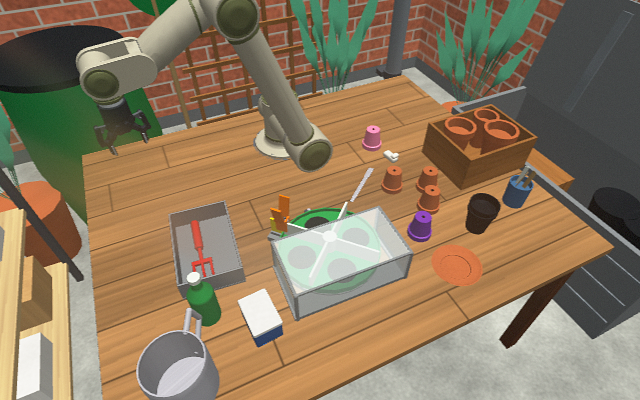

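The top view shows three terracotta pots at (214,180), (198,203) and (232,219). The purple pot at (243,154) and the pink one at (212,293) are look-alikes and stay put. The carousel hub is at (332,161), the clamp at (370,190) and the tote at (438,211).

```bash
cat > h.py <<'E'
import numpy as np,cv2
from rig import *
def cam(n,p=None):
    p=p or camera_params(n);R=cv2.Rodrigues(np.array(p["rvec"]))[0];return p,R,np.array(p["tvec"])
def world(n,d,p=None):
    p,R,t=cam(n,p);v,u=np.mgrid[:d.shape[0],:d.shape[1]]
    c=np.stack([(u-p["cx"])/p["fx"]*d,(v-p["cy"])/p["fy"]*d,d],-1)
    return (c-t)@R
def ray(n,u,v,z,p=None):
    p,R,t=cam(n,p);o=-R.T@t;r=R.T@np.array([(u-p["cx"])/p["fx"],(v-p["cy"])/p["fy"],1]);return o+r*(z-o[2])/r[2]
def proj(n,X,p=None):
    p,R,t=cam(n,p);return cv2.projectPoints(np.atleast_2d(np.array(X,float)),R,t,np.array([[p["fx"],0,p["cx"]],[0,p["fy"],p["cy"]],[0,0,1]]),None)[0][:,0]
E
python3 - <<'E'
from h import *
d=np.load("pics/top0.npy");im=cv2.imread("pics/top0.png");W=world("top",d)
print("table z",W[270,200],W[300,150])
for u,v in [(214,180),(198,203),(232,219)]:
    s=W[v-22:v+22,u-22:u+22].reshape(-1,3);m=(s[:,2]>.074)&(s[:,2]<.086);k=s[m]
    k=k[np.linalg.norm(k[:,:2]-np.median(k[:,:2],0),axis=1)<.035]
    print("pot",u,v,len(k),k.mean(0),(k.min(0)+k.max(0))/2,np.ptp(k,0))
hsv=cv2.cvtColor(im,cv2.COLOR_BGR2HSV)
g=(hsv[...,0]>50)&(hsv[...,0]<85)&(hsv[...,1]>150)
s=np.argwhere(g[170:215,270:390])+[170,270]
P=W[s[:,0],s[:,1]];print("green z",np.percentile(P[:,2],[5,50,95]))
o=(hsv[...,0]<20)&(hsv[...,0]>5)&(hsv[...,1]>200);o[:175]=0;o[210:]=0;o[:,:350]=0;o[:,390:]=0
P=W[o];print("orange",len(P),P.min(0),P.max(0),np.median(P,0))
# tote rim
s=W[160:262,400:475].reshape(-1,3);k=s[(s[:,2]>.064)&(s[:,2]<.076)];print("tote",len(k),np.percentile(k,[1,99],axis=0))
r=cv2.minAreaRect(k[:,:2].astype(np.float32));print(r)
c=cv2.resize(im[95:225,265:400],None,fx=5.5,fy=4.6*1,interpolation=cv2.INTER_CUBIC);c=cv2.resize(im[95:225,265:400],None,fx=4.5,fy=4.5,interpolation=cv2.INTER_CUBIC);cv2.imwrite("pics/c1.png",c)
E
```

```text
table z [0.25334947 0.36035816 0.0017331 ] [ 0.16040833  0.51981047 -0.00066947]
pot 214 180 186 [0.55084632 0.31756159 0.07944101] [0.55219091 0.31720925 0.07975474] [0.05126668 0.05080863 0.01133979]
pot 198 203 196 [0.46988604 0.36945664 0.07961986] [0.47015039 0.36851662 0.07997506] [0.05101058 0.05043533 0.01164663]
pot 232 219 193 [0.41507369 0.25635563 0.07959975] [0.41418372 0.25642481 0.0799033 ] [0.05173917 0.04874389 0.01154524]
green z [0.02353186 0.03006215 0.03993422]
orange 177 [ 0.44309474 -0.23147573 -0.00466412] [ 0.53997519 -0.15252082  0.17191567] [ 0.48257083 -0.19464722  0.12747881]
tote 439 [[ 0.28043111 -0.51671071  0.06411442]
 [ 0.57002629 -0.32568442  0.07550944]]
((0.4260628819465637, -0.4156554341316223), (0.18172523379325867, 0.2813176214694977), 84.5505599975586)
```

View pics/c1.png

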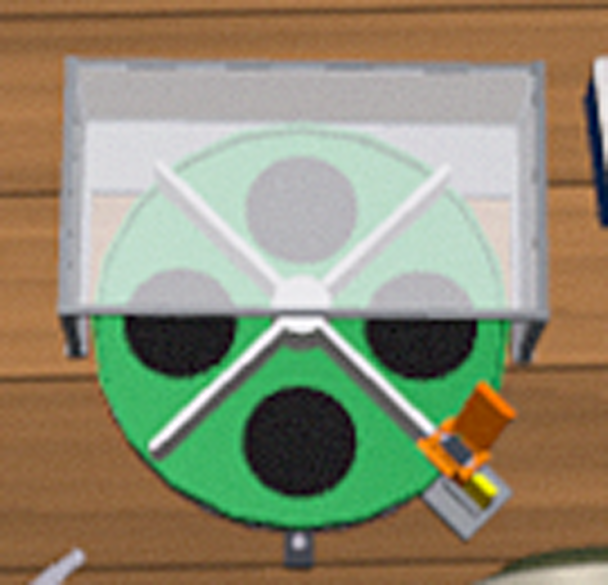

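The crop shows the front pad at (300,441), the back pad at (302,209) and the hub at (300,303). The hood front edge runs from (60,312) to (547,316). I'll fit the stand pose from these.

```bash
python3 - <<'E'
from h import *
from scipy.optimize import least_squares
s=np.sqrt(.5)
M=[(-.09,0,.03),(.09,0,.03),(0,0,.086),(-.02,.171,.124),(-.02,-.171,.124),(-.152*s,.152*s,.084),(.152*s,.152*s,.084),(.152*s,-.152*s,.084)]
C=[(300,441),(302,209),(300,303),(60,312),(547,316),(154,446),(160,167),(446,170)]
C=np.array(C)/4.5+[265,95]-0.4
def T(p,X):
    c,q=np.cos(p[2]),np.sin(p[2]);X=np.array(X);return np.c_[p[0]+c*X[:,0]-q*X[:,1],p[1]+q*X[:,0]+c*X[:,1],X[:,2]]
P=camera_params("top")
f=lambda p:(proj("top",T(p,M),P)-C).ravel()
r=least_squares(f,[.58,-.06,0],loss="soft_l1");print(r.x,np.degrees(r.x[2]));print(f(r.x).reshape(-1,2).round(2))
L=T(r.x,[(-.1555*s,-.1555*s,.084),(-.09,0,.03),(-.152*s,.152*s,.084),(-.02,0,.124)]);print(L)
a=r.x[2]+np.radians(225);print("lock dir",np.degrees(a))
# tote
d=np.load("pics/top0.npy");W=world("top",d,P)
k=W[160:262,400:475].reshape(-1,3);k=k[(k[:,2]>.064)&(k[:,2]<.076)]
c,sz,an=cv2.minAreaRect(k[:,:2].astype(np.float32));print(c,sz,an)
# +y wall points line fit
w=k[(k[:,1]>-.36)&(k[:,0]>.31)&(k[:,0]<.54)];q=np.polyfit(w[:,0],w[:,1],1);print(len(w),q,np.degrees(np.arctan(q[0])),w[:,2].mean())
b=W[165:210,445:448]
E
```

```text
[ 0.58748795 -0.07806613 -0.02916675] -1.6711318235773474
[[ 0.08  0.16]
 [-0.13  0.13]
 [ 0.56  0.09]
 [ 0.22  0.35]
 [-0.17  0.39]
 [-0.6   0.39]
 [-0.71 -1.09]
 [ 0.76 -1.21]]
[[ 0.47437304 -0.18476789  0.084     ]
 [ 0.49752623 -0.0754415   0.03      ]
 [ 0.48318784  0.03250279  0.084     ]
 [ 0.56749646 -0.07748288  0.124     ]]
lock dir 223.32886817642265
(0.4260628819465637, -0.4156554341316223) (0.18172523379325867, 0.2813176214694977) 84.5505599975586
77 [-0.09696496 -0.28666044] -5.538368410786298 0.06903809869455432
```

```bash
cat >> h.py <<'E'
def plan(*wps):
    """waypoints (x,y,z,yaw of tool y deg) -> tool-axis shifts cm, turn deg"""
    s=telemetry.observe();R=s["tool_rot"];p=s["position"]
    for w in wps:
        d=R.T@(np.array(w[:3])-p)*100;y=np.degrees(np.arctan2(R[1,1],R[0,1]));t=(-(w[3]-y)+180)%360-180
        print("tx %.2f ty %.2f tz %.2f turn %.1f"%(*d,t), "| n rows>=",int(np.ceil(max(np.linalg.norm(d)/4.17,abs(t)/7.16))))
        p=np.array(w[:3]);a=np.radians(w[3]);R=np.array([[-np.sin(a),np.cos(a),0],[np.cos(a),np.sin(a),0],[0,0,-1]])
        R=np.array([[ -np.sin(a),np.cos(a),0],[np.cos(a),np.sin(a),0],[0,0,-1.]])
    
def st():
    s=telemetry.observe();R=s["tool_rot"];print("t %.2f"%s["time_s"],"p",s["position"].round(4),"yaw %.1f"%np.degrees(np.arctan2(R[1,1],R[0,1])),"F",s["ft_force"].round(1),"w %.4f"%s["grip_width"],"q",s["q"].round(0))
E
sed -i '/R=np.array(\[\[-np.sin(a),np.cos(a),0\],\[np.cos(a),np.sin(a),0\],\[0,0,-1\]\])$/s/;R=np.array.*//' h.py
python3 -c "
from h import *
R=telemetry.observe()['tool_rot'];print(R.round(2))
plan((.30,-.36,.25,-46.7),(.474,-.185,.25,-46.7));st()"
```

```text
[[ 0.97  0.26 -0.  ]
 [ 0.26 -0.97  0.  ]
 [ 0.   -0.   -1.  ]]
tx 19.70 ty -12.46 tz -0.20 turn -28.4 | n rows>= 6
tx 24.67 ty -0.80 tz 0.00 turn 0.0 | n rows>= 6
t 0.10 p [ 0.1418 -0.5312  0.2478] yaw -75.1 F [ 0.5 -0.2 -0.1] w 0.0856 q [-87.  22.  74.  -0.  84. -12.]
```

>>> apply_moves(motion=[{"tx": 3.5,"ty": -2.2,"tz": -0.2,"turn": -6,"jaw": 1},{"tx": 7,"ty": -4.4,"tz": -0.2,"turn": -12,"jaw": 1},{"tx": 10.5,"ty": -6.6,"tz": -0.2,"turn": -18,"jaw": 1},{"tx": 14,"ty": -8.8,"tz": -0.2,"turn": -24,"jaw": 1},{"tx": 17.5,"ty": -11,"tz": -0.2,"turn": -28.4,"jaw": 1}])

```text
time_s: 0.52
position: [0.2833, -0.378, 0.2497]
tool_rot: [[0.724, 0.69, -0.0], [0.69, -0.724, 0.002], [0.001, -0.001, -1.0]]
ft_force: [0.2, -0.6, 0.3]
grip_width: 0.0854
```

```bash
python3 -c "
from h import *
plan((.47,-.19,.25,-46.7));st()"
```

```text
tx 26.48 ty -0.74 tz 0.00 turn 0.3 | n rows>= 7
t 0.52 p [ 0.2833 -0.378   0.2497] yaw -46.4 F [ 0.2 -0.6  0.3] w 0.0854 q [-68.  14.  86.   0.  80. -21.]
```

>>> apply_moves(motion=[{"tx": 4,"ty": -0.1,"tz": 0},{"tx": 8,"ty": -0.2,"tz": 0},{"tx": 12,"ty": -0.3,"tz": 0},{"tx": 16,"ty": -0.4,"tz": 0},{"tx": 19,"ty": -0.5,"tz": 0}])

```text
invalid input
```

>>> apply_moves(motion=[{"tx": 3.5,"ty": -0.1,"tz": 0},{"tx": 7.4,"ty": -0.2,"tz": 0},{"tx": 7.4,"ty": -0.2,"tz": 0},{"tx": 7.4,"ty": -0.2,"tz": 0}])

```text
invalid input
```

```bash
python3 -c "
from h import *
st();p=camera_params('wrist');R=cv2.Rodrigues(p['rvec'])[0];print('cam',-R.T@p['tvec'])
im,d=get_image('wrist');np.save('pics/w1.npy',d);cv2.imwrite('pics/w1.png',im[:,:,::-1])
import pickle;pickle.dump(p,open('pics/w1.pkl','wb'))
plan((.474,-.185,.25,-46.7))"
```

```text
t 0.52 p [ 0.2833 -0.378   0.2497] yaw -46.4 F [ 0.2 -0.6  0.3] w 0.0854 q [-68.  14.  86.   0.  80. -21.]
cam [ 0.33971862 -0.32549485  0.37565335]
tx 26.50 ty -0.49 tz 0.11 turn 0.8 | n rows>= 7
```

View pics/w1.png

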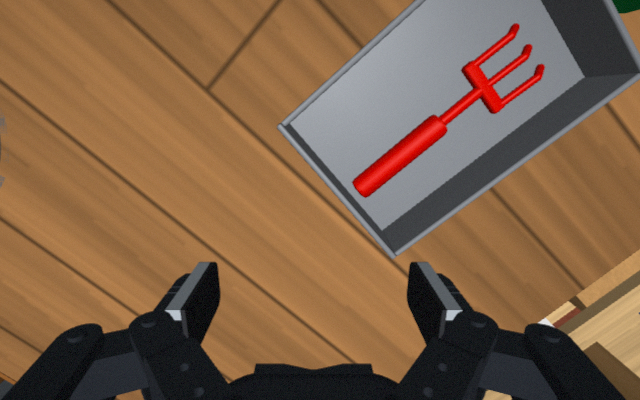

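Moves need every key in each row. This picture shows only the tote and cultivator, with the fingers at the bottom.

>>> apply_moves(motion=[{"tx": 4,"ty": -0.1,"tz": 0,"turn": 0,"jaw": 1},{"tx": 8,"ty": -0.2,"tz": 0,"turn": 0,"jaw": 1},{"tx": 12,"ty": -0.3,"tz": 0,"turn": 0.8,"jaw": 1},{"tx": 16,"ty": -0.4,"tz": 0,"turn": 0.8,"jaw": 1},{"tx": 18,"ty": -0.4,"tz": 0,"turn": 0.8,"jaw": 1}])

```text
time_s: 0.98
position: [0.4154, -0.2416, 0.2507]
tool_rot: [[0.726, 0.687, 0.002], [0.687, -0.726, 0.005], [0.005, -0.003, -1.0]]
ft_force: [0.0, -0.0, 0.4]
grip_width: 0.0856
```

>>> apply_moves(motion=[{"tx": 2,"ty": 0,"tz": 0,"turn": 0,"jaw": 1},{"tx": 2,"ty": 0,"tz": 0,"turn": 0,"jaw": 1}])

```text
time_s: 1.15
position: [0.4317, -0.2253, 0.2505]
tool_rot: [[0.724, 0.69, 0.002], [0.69, -0.724, 0.006], [0.006, -0.003, -1.0]]
ft_force: [0.3, -0.0, -0.2]
grip_width: 0.0854
```

```bash
python3 -c "
from h import *
st();p=camera_params('wrist');R=cv2.Rodrigues(p['rvec'])[0];print('cam',-R.T@p['tvec'])
im,d=get_image('wrist');np.save('pics/w2.npy',d);cv2.imwrite('pics/w2.png',im[:,:,::-1])
import pickle;pickle.dump(p,open('pics/w2.pkl','wb'))
W=world('wrist',d,p);h=cv2.cvtColor(im,cv2.COLOR_RGB2HSV);o=(h[...,0]>4)&(h[...,0]<18)&(h[...,1]>190)&(d>0)&(W[...,2]>.07)
P=W[o];print(len(P),P.min(0),P.max(0))
for a,b in ((.07,.1),(.1,.12),(.12,.14),(.14,.155),(.155,.17)):
  k=P[(P[:,2]>a)&(P[:,2]<b)];print(a,len(k),k.mean(0) if len(k) else '',cv2.minAreaRect(k[:,:2].astype(np.float32)) if len(k)>5 else '')
plan((.474,-.185,.25,-46.7))"
```

```text
t 1.15 p [ 0.4317 -0.2253  0.2505] yaw -46.4 F [ 0.3 -0.  -0.2] w 0.0854 q [-42.  15.  84.   0.  81.   5.]
cam [ 0.4877715  -0.17329296  0.37678347]
3665 [ 0.44308308 -0.21978412  0.09385279] [ 0.50878117 -0.15234326  0.16820892]
0.07 196 [ 0.47418497 -0.18710084  0.09724962] ((0.4763793349266052, -0.18608471751213074), (0.02788938768208027, 0.021731702610850334), 43.60341262817383)
0.1 593 [ 0.47647821 -0.18676929  0.10991929] ((0.4750896692276001, -0.1872498095035553), (0.03462117910385132, 0.031224314123392105), 43.44809341430664)
0.12 699 [ 0.4766269  -0.18579485  0.13038181] ((0.47624853253364563, -0.18608684837818146), (0.030978193506598473, 0.04021019861102104), 42.58564376831055)
0.14 653 [ 0.4769261  -0.18637042  0.14771591] ((0.47625550627708435, -0.18612274527549744), (0.031236322596669197, 0.04745222628116608), 42.84037399291992)
0.155 1524 [ 0.47652924 -0.18588054  0.164124  ] ((0.47624173760414124, -0.186081200838089), (0.031418703496456146, 0.06405197829008102), 42.99172592163086)
tx 6.00 ty -0.02 tz 0.07 turn 0.3 | n rows>= 2
```

View pics/w2.png

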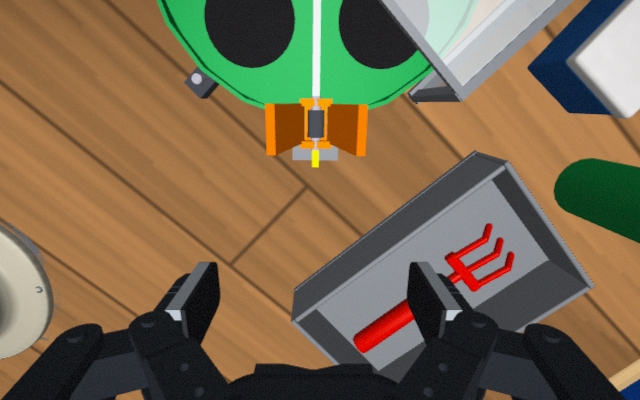

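```bash
python3 -c "
from h import *
import pickle
p=pickle.load(open('pics/w2.pkl','rb'));d=np.load('pics/w2.npy');W=world('wrist',d,p)
v,u=np.mgrid[:400,:640]
m=(W[...,2]>.062)&(W[...,2]<.078)&(u>285)&(u<610)&(v>140)&(v<330)&(d>0)
k=W[m];print(len(k));r=cv2.minAreaRect(k[:,:2].astype(np.float32));print(r)
w=k[(k[:,1]>-.355)&(k[:,0]>.3)&(k[:,0]<.55)];
q=np.polyfit(w[:,0],w[:,1],1);e=w[:,1]-np.polyval(q,w[:,0]);print(len(w),q,np.degrees(np.arctan(q[0])),e.min(),e.max(),w[:,2].mean(),np.polyval(q,.434), w[:,0].min())
plan((.4762,-.1861,.25,-47),(.4762,-.1861,.139,-47))"
```

```text
4813
((0.4629853069782257, -0.42205771803855896), (0.18130441009998322, 0.3468017876148224), 84.35624694824219)
2008 [-0.08980166 -0.29201146] -5.1314913455549895 -0.02091686108383123 0.003869726262798967 0.06811064268115265 -0.33098537709885656 0.30018066558741535
tx 6.09 ty 0.21 tz 0.07 turn 0.6 | n rows>= 2
tx 0.00 ty 0.00 tz 11.10 turn 0.0 | n rows>= 3
```

>>> apply_moves(motion=[{"tx": 4,"ty": 0.1,"tz": 0,"turn": 0.6,"jaw": 1},{"tx": 6.1,"ty": 0.2,"tz": 0.1,"turn": 0.6,"jaw": 1},{"tx": 6.1,"ty": 0.2,"tz": 3,"turn": 0.6,"jaw": 1},{"tx": 6.1,"ty": 0.2,"tz": 5,"turn": 0.6,"jaw": 1},{"tx": 6.1,"ty": 0.2,"tz": 5,"turn": 0.6,"jaw": 1}])

```text
time_s: 1.62
position: [0.4745, -0.1853, 0.1972]
tool_rot: [[0.732, 0.682, -0.005], [0.682, -0.732, 0.01], [0.003, -0.011, -1.0]]
ft_force: [0.2, 0.7, -0.4]
grip_width: 0.0854
```

```bash
python3 -c "
from h import *
st();plan((.4762,-.1861,.139,-47))"
```

```text
t 1.62 p [ 0.4745 -0.1853  0.1972] yaw -47.0 F [ 0.2  0.7 -0.4] w 0.0854 q [-35.  21.  85.   0.  75.  12.]
tx 0.05 ty 0.23 tz 5.82 turn -0.0 | n rows>= 2
```

>>> apply_moves(motion=[{"tx": 0.05,"ty": 0.2,"tz": 2.5,"turn": 0,"jaw": 1},{"tx": 0.05,"ty": 0.2,"tz": 4.5,"turn": 0,"jaw": 1},{"tx": 0.05,"ty": 0.2,"tz": 5.8,"turn": 0,"jaw": 1},{"tx": 0.05,"ty": 0.2,"tz": 5.8,"turn": 0,"jaw": 1}])

```text
time_s: 1.95
position: [0.4749, -0.1863, 0.1378]
tool_rot: [[0.733, 0.681, -0.008], [0.681, -0.733, 0.012], [0.002, -0.014, -1.0]]
ft_force: [0.7, 0.4, -0.4]
grip_width: 0.0854
```

```bash
python3 -c "
from h import *
st();plan((.4762,-.1861,.139,-47))"
```

```text
t 1.95 p [ 0.4749 -0.1863  0.1378] yaw -47.1 F [ 0.7  0.4 -0.4] w 0.0854 q [-35.  25.  90.   0.  66.  12.]
tx 0.11 ty 0.07 tz -0.12 turn -0.1 | n rows>= 1
```

>>> apply_moves(motion=[{"tx": 0.1,"ty": 0.05,"tz": -0.1,"turn": 0,"jaw": 0.2},{"tx": 0.1,"ty": 0.05,"tz": -0.1,"turn": 0,"jaw": -0.2},{"tx": 0.1,"ty": 0.05,"tz": -0.1,"turn": 0,"jaw": -1},{"tx": 0.1,"ty": 0.05,"tz": -0.1,"turn": 0,"jaw": -1},{"tx": 0.1,"ty": 0.05,"tz": -0.1,"turn": 0,"jaw": -1}], squeeze=40)

```text
time_s: 2.37
position: [0.4778, -0.1876, 0.1424]
tool_rot: [[0.733, 0.681, -0.001], [0.681, -0.733, 0.007], [0.004, -0.006, -1.0]]
ft_force: [-0.4, -0.1, 12.2]
grip_width: 0.0305
```

>>> apply_moves(motion=[{"tx": 0,"ty": 0,"tz": 0,"turn": 0,"jaw": -1},{"tx": 0,"ty": 0,"tz": 0,"turn": 0,"jaw": -1},{"tx": 0,"ty": 0,"tz": 0,"turn": 0,"jaw": -1},{"tx": 0,"ty": 0,"tz": 0,"turn": 0,"jaw": -1}])

```text
time_s: 2.7
position: [0.4779, -0.1877, 0.1427]
tool_rot: [[0.733, 0.681, -0.001], [0.681, -0.733, 0.006], [0.004, -0.005, -1.0]]
ft_force: [-0.5, 0.4, 2.0]
grip_width: 0.031
```

>>> apply_moves(motion=[{"tx": 0,"ty": 0,"tz": -2,"turn": 0,"jaw": -1},{"tx": 0,"ty": 0,"tz": -4.5,"turn": 0,"jaw": -1},{"tx": 0,"ty": 0,"tz": -7.5,"turn": 0,"jaw": -1},{"tx": 0,"ty": 0,"tz": -9,"turn": 0,"jaw": -1},{"tx": 0,"ty": 0,"tz": -9,"turn": 0,"jaw": -1}])

```text
time_s: 3.12
position: [0.479, -0.1891, 0.2359]
tool_rot: [[0.733, 0.681, 0.005], [0.681, -0.733, 0.003], [0.005, 0.001, -1.0]]
ft_force: [0.8, -0.4, -0.4]
grip_width: 0.0307
```

```bash
python3 -c "
from h import *
st();plan((.4342,-.329,.235,-95.4))"
```

```text
t 3.12 p [ 0.479  -0.1891  0.2359] yaw -47.1 F [ 0.8 -0.4 -0.4] w 0.0307 q [-35.  19.  81.   0.  80.  12.]
tx -12.81 ty 7.20 tz 0.03 turn 48.3 | n rows>= 7
```

>>> apply_moves(motion=[{"tx": -2,"ty": 1.2,"tz": 0,"turn": 7,"jaw": -1},{"tx": -4,"ty": 2.4,"tz": 0,"turn": 14,"jaw": -1},{"tx": -6,"ty": 3.6,"tz": 0,"turn": 21,"jaw": -1},{"tx": -8,"ty": 4.6,"tz": 0,"turn": 28,"jaw": -1},{"tx": -10,"ty": 5.6,"tz": 0,"turn": 35,"jaw": -1}])

```text
time_s: 3.53
position: [0.4432, -0.299, 0.234]
tool_rot: [[0.991, 0.131, 0.003], [0.131, -0.991, 0.004], [0.004, -0.004, -1.0]]
ft_force: [-0.4, -1.0, -0.7]
grip_width: 0.0305
```

```bash
python3 -c "
from h import *
st();plan((.4342,-.329,.235,-95.4))"
```

```text
t 3.53 p [ 0.4432 -0.299   0.234 ] yaw -82.5 F [-0.4 -1.  -0.7] w 0.0305 q [-47.  21.  78.   0.  81.  36.]
tx -1.28 ty 2.86 tz -0.11 turn 12.9 | n rows>= 2
```

>>> apply_moves(motion=[{"tx": -0.6,"ty": 1.4,"tz": 0,"turn": 6.5,"jaw": -1},{"tx": -1.3,"ty": 2.9,"tz": 0,"turn": 12.9,"jaw": -1},{"tx": -1.3,"ty": 2.9,"tz": 0,"turn": 12.9,"jaw": -1},{"tx": -1.3,"ty": 2.9,"tz": 0,"turn": 12.9,"jaw": -1}])

```text
time_s: 3.87
position: [0.4337, -0.3295, 0.2327]
tool_rot: [[0.996, -0.092, 0.002], [-0.092, -0.996, 0.006], [0.001, -0.006, -1.0]]
ft_force: [0.3, 0.4, -1.2]
grip_width: 0.0304
```

```bash
python3 -c "
from h import *
st();p=camera_params('wrist')
im,d=get_image('wrist');np.save('pics/w3.npy',d);cv2.imwrite('pics/w3.png',im[:,:,::-1])
W=world('wrist',d,p);h=cv2.cvtColor(im,cv2.COLOR_RGB2HSV)
k=W[(d>0)&(abs(W[...,2]-.07)<.004)&(W[...,1]>-.355)&(W[...,1]<-.30)&(h[...,1]<60)]
q=np.polyfit(k[:,0],k[:,1],1)
for i in range(3):
  e=k[:,1]-np.polyval(q,k[:,0]);k=k[abs(e)<.006];q=np.polyfit(k[:,0],k[:,1],1)
e=k[:,1]-np.polyval(q,k[:,0]);print(len(k),q,np.degrees(np.arctan(q[0])),np.percentile(e,[2,50,98]),k[:,0].min(),k[:,0].max(),np.polyval(q,.434))
plan((.434,np.polyval(q,.434),.1287,-90+np.degrees(np.arctan(q[0]))))"
```

```text
t 3.87 p [ 0.4337 -0.3295  0.2327] yaw -95.3 F [ 0.3  0.4 -1.2] w 0.0304 q [-50.  22.  77.   0.  81.  45.]
1559 [-0.09907105 -0.28945913] -5.657890369205453 [-3.59253943e-03  2.03789374e-05  2.98860300e-03] 0.29946568092715187 0.5761254181843027 -0.3324559676352644
tx 0.01 ty 0.41 tz 10.43 turn 0.4 | n rows>= 3
```

View pics/w3.png

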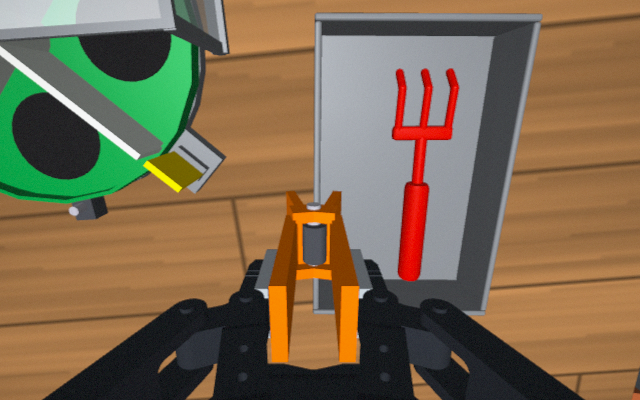

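The clamp is held open and centred at about (315,230), and the tote rim runs up x≈317. I'll descend.

>>> apply_moves(motion=[{"tx": 0,"ty": 0.35,"tz": 3,"turn": 0.4,"jaw": -1},{"tx": 0,"ty": 0.35,"tz": 6,"turn": 0.4,"jaw": -1},{"tx": 0,"ty": 0.35,"tz": 8.5,"turn": 0.4,"jaw": -1},{"tx": 0,"ty": 0.35,"tz": 9.6,"turn": 0.4,"jaw": -1},{"tx": 0,"ty": 0.35,"tz": 9.6,"turn": 0.4,"jaw": -1}])

```text
time_s: 4.33
position: [0.4334, -0.3298, 0.1342]
tool_rot: [[0.996, -0.095, -0.001], [-0.095, -0.995, 0.01], [-0.002, -0.01, -1.0]]
ft_force: [-1.1, -0.2, 0.0]
grip_width: 0.0304
```

```bash
python3 -c "
from h import *
st();plan((.434,-.3325,.1287,-95.6))"
```

```text
t 4.33 p [ 0.4334 -0.3298  0.1342] yaw -95.4 F [-1.1 -0.2  0. ] w 0.0304 q [-50.  28.  85.   0.  68.  45.]
tx 0.09 ty 0.27 tz 0.55 turn 0.2 | n rows>= 1
```

>>> apply_moves(motion=[{"tx": 0.1,"ty": 0.25,"tz": 0.2,"turn": 0.2,"jaw": -1},{"tx": 0.1,"ty": 0.25,"tz": 0.5,"turn": 0.2,"jaw": -1},{"tx": 0.1,"ty": 0.25,"tz": 0.5,"turn": 0.2,"jaw": -1}])

```text
time_s: 4.58
position: [0.4345, -0.3323, 0.1296]
tool_rot: [[0.995, -0.097, -0.001], [-0.097, -0.995, 0.009], [-0.002, -0.009, -1.0]]
ft_force: [-0.4, 0.6, -0.8]
grip_width: 0.0307
```

>>> apply_moves(motion=[{"tx": 0,"ty": 0,"tz": 0.2,"turn": 0,"jaw": -1},{"tx": 0,"ty": 0,"tz": 0.2,"turn": 0,"jaw": -1},{"tx": 0,"ty": 0,"tz": 0.2,"turn": 0,"jaw": -1}])

```text
time_s: 4.83
position: [0.4347, -0.3324, 0.1291]
tool_rot: [[0.995, -0.097, 0.0], [-0.097, -0.995, 0.008], [-0.0, -0.008, -1.0]]
ft_force: [-3.2, 2.1, 7.1]
grip_width: 0.0307
```

>>> apply_moves(motion=[{"tx": 0,"ty": 0,"tz": 0,"turn": 0,"jaw": 0},{"tx": 0,"ty": 0,"tz": 0,"turn": 0,"jaw": 0.6},{"tx": 0,"ty": 0,"tz": 0,"turn": 0,"jaw": 1},{"tx": 0,"ty": 0,"tz": 0,"turn": 0,"jaw": 1},{"tx": 0,"ty": 0,"tz": 0,"turn": 0,"jaw": 1}])

```text
time_s: 5.25
position: [0.4347, -0.3325, 0.1292]
tool_rot: [[0.995, -0.097, 0.001], [-0.097, -0.995, 0.008], [-0.0, -0.008, -1.0]]
ft_force: [-0.7, -0.3, 0.9]
grip_width: 0.0851
```

>>> apply_moves(motion=[{"tx": 0,"ty": 0,"tz": -2,"turn": 0,"jaw": 1},{"tx": 0,"ty": 0,"tz": -5,"turn": 0,"jaw": 1},{"tx": 0,"ty": 0,"tz": -9,"turn": 0,"jaw": 1},{"tx": 0,"ty": 0,"tz": -12,"turn": 0,"jaw": 1},{"tx": 0,"ty": 0,"tz": -12,"turn": 0,"jaw": 1}])

```text
time_s: 5.67
position: [0.4359, -0.3348, 0.2554]
tool_rot: [[0.995, -0.096, 0.008], [-0.096, -0.995, -0.001], [0.008, 0.0, -1.0]]
ft_force: [-0.0, -0.0, -0.7]
grip_width: 0.0852
```

```bash
python3 -c "
from h import *
st();p=camera_params('wrist')
im,d=get_image('wrist')
W=world('wrist',d,p);h=cv2.cvtColor(im,cv2.COLOR_RGB2HSV)
o=(h[...,0]>4)&(h[...,0]<18)&(h[...,1]>190)&(d>0)&(W[...,2]>.06)
P=W[o];print(len(P),P.min(0),P.max(0))
k=P[(P[:,2]>.10)];print(len(k),cv2.minAreaRect(k[:,:2].astype(np.float32)))
T,dt=get_image('top');cv2.imwrite('pics/top1.png',T[:,:,::-1])
c=np.hstack([cv2.resize(im,(400,250)),cv2.resize(T[140:260,180:372],(400,250))]);cv2.imwrite('pics/c2.png',c[:,:,::-1])
W=world('top',dt)
for u,v in [(214,180),(198,203),(232,219)]:
    s=W[v-25:v+25,u-25:u+25].reshape(-1,3);m=(s[:,2]>.074)&(s[:,2]<.086);k=s[m]
    k=k[np.linalg.norm(k[:,:2]-np.median(k[:,:2],0),axis=1)<.035];print(len(k),k.mean(0))
"
```

```text
t 5.67 p [ 0.4359 -0.3348  0.2554] yaw -95.5 F [-0.  -0.  -0.7] w 0.0852 q [-50.  21.  74.   0.  84.  45.]
3284 [ 0.41481585 -0.36540614  0.06085158] [ 0.45700264 -0.29965366  0.16478053]
2776 ((0.4358372092247009, -0.3324541449546814), (0.06355508416891098, 0.03920559212565422), 84.3031234741211)
139 [0.54759592 0.3201872  0.07927891]
187 [0.46982527 0.36984525 0.07982046]
195 [0.41546409 0.25644234 0.07956476]
```

View pics/c2.png

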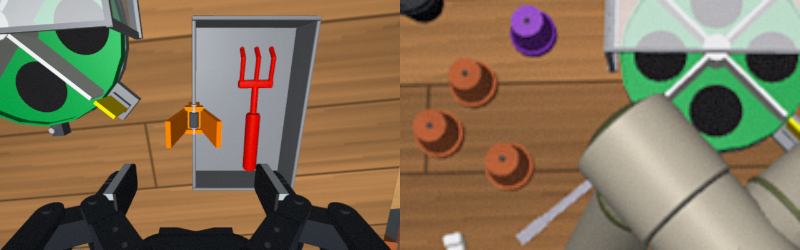

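```bash
python3 -c "
from h import *
st();plan((.43,-.15,.24,-91.7),(.425,.05,.24,-91.7),(.4151,.2564,.2,-91.7),(.4151,.2564,.062,-91.7))
"
```

```text
t 5.77 p [ 0.4348 -0.3335  0.2498] yaw -95.5 F [-0.5  0.  -0.8] w 0.0853 q [-50.  22.  74.   0.  84.  46.]
tx -2.25 ty -18.21 tz 1.09 turn -3.8 | n rows>= 5
tx -1.09 ty -19.98 tz 0.00 turn 0.0 | n rows>= 5
tx -1.60 ty -20.60 tz 4.00 turn 0.0 | n rows>= 6
tx 0.00 ty 0.00 tz 13.80 turn 0.0 | n rows>= 4
```

>>> apply_moves(motion=[{"tx": -0.5,"ty": -4,"tz": 0.3,"turn": -1,"jaw": 1},{"tx": -1,"ty": -8,"tz": 0.6,"turn": -2,"jaw": 1},{"tx": -1.5,"ty": -12,"tz": 0.9,"turn": -3,"jaw": 1},{"tx": -2,"ty": -16,"tz": 1,"turn": -3.8,"jaw": 1},{"tx": -2.25,"ty": -19,"tz": 1,"turn": -3.8,"jaw": 1}])

```text
time_s: 6.18
position: [0.4293, -0.1391, 0.2392]
tool_rot: [[1.0, -0.029, -0.002], [-0.029, -1.0, 0.009], [-0.002, -0.009, -1.0]]
ft_force: [0.8, -0.0, 0.6]
grip_width: 0.0853
```

>>> apply_moves(motion=[{"tx": -0.2,"ty": -4,"tz": 0,"turn": 0,"jaw": 1},{"tx": -0.5,"ty": -8,"tz": 0,"turn": 0,"jaw": 1},{"tx": -0.7,"ty": -12,"tz": 0,"turn": 0,"jaw": 1},{"tx": -0.9,"ty": -16,"tz": 0,"turn": 0,"jaw": 1},{"tx": -1,"ty": -20,"tz": 0,"turn": 0,"jaw": 1}])

```text
time_s: 6.6
position: [0.4239, 0.063, 0.2396]
tool_rot: [[1.0, -0.029, -0.004], [-0.029, -1.0, 0.009], [-0.005, -0.009, -1.0]]
ft_force: [0.1, 0.0, 0.0]
grip_width: 0.0853
```

>>> apply_moves(motion=[{"tx": -0.3,"ty": -4,"tz": 0,"turn": 0,"jaw": 0.8},{"tx": -0.6,"ty": -8,"tz": 0,"turn": 0,"jaw": 0.8},{"tx": -0.9,"ty": -12,"tz": 0,"turn": 0,"jaw": 0.8},{"tx": -1.2,"ty": -14,"tz": 0,"turn": 0,"jaw": 0.8},{"tx": -1.2,"ty": -14,"tz": 0,"turn": 0,"jaw": 0.8}])

```text
time_s: 7.02
position: [0.4147, 0.2065, 0.2393]
tool_rot: [[1.0, -0.025, -0.008], [-0.025, -1.0, 0.009], [-0.008, -0.009, -1.0]]
ft_force: [-1.1, -0.8, -0.2]
grip_width: 0.077
```

```bash
cat >> h.py <<'E'
def pots(n="wrist"):
    p=camera_params(n);im,d=get_image(n);W=world(n,d,p);h=cv2.cvtColor(im,cv2.COLOR_RGB2HSV)
    m=((h[...,0]<14)&(h[...,1]>110)&(d>0)&(W[...,2]>.073)&(W[...,2]<.087)).astype(np.uint8)
    c,l,s,_=cv2.connectedComponentsWithStats(m)
    for i in range(1,c):
        if s[i,4]>80:k=W[l==i];(cx,cy),r=cv2.minEnclosingCircle(k[:,:2].astype(np.float32));print(n,"pot",s[i].tolist(),k.mean(0).round(4),"enc",round(cx,4),round(cy,4),round(r,4))
    return im,d,W
E
python3 -c "
from h import *
st();pots();pots('top');plan((.4151,.2564,.24,-91.7),(.4151,.2564,.062,-91.7))
"
```

```text
t 7.02 p [0.4147 0.2065 0.2393] yaw -91.4 F [-1.1 -0.8 -0.2] w 0.0770 q [ 11.  14.  88.   1.  79. 103.]
wrist pot [138, 0, 71, 54, 2949] [0.5508 0.313  0.0799] enc 0.5566 0.3138 0.0265
wrist pot [96, 93, 65, 62, 3018] [0.4759 0.3648 0.0799] enc 0.4757 0.3661 0.0267
wrist pot [234, 154, 58, 57, 2466] [0.4215 0.2533 0.08  ] enc 0.4204 0.2536 0.0262
tx -0.18 ty -5.28 tz 0.01 turn 0.1 | n rows>= 2
tx 0.00 ty 0.00 tz 17.80 turn 0.0 | n rows>= 5
```

>>> apply_moves(motion=[{"tx": 0,"ty": -2.5,"tz": 0,"turn": 0,"jaw": 0.8},{"tx": 0.2,"ty": -4.8,"tz": 2,"turn": 0,"jaw": 0.8},{"tx": 0.2,"ty": -4.8,"tz": 5,"turn": 0,"jaw": 0.8},{"tx": 0.2,"ty": -4.8,"tz": 6,"turn": 0,"jaw": 0.8},{"tx": 0.2,"ty": -4.8,"tz": 6,"turn": 0,"jaw": 0.8}])

```text
time_s: 7.53
position: [0.4173, 0.2506, 0.177]
tool_rot: [[0.999, -0.029, -0.013], [-0.029, -1.0, 0.006], [-0.013, -0.006, -1.0]]
ft_force: [0.1, 0.9, -0.5]
grip_width: 0.0772
```

```bash
python3 -c "
from h import *
st();im,d,W=pots();cv2.imwrite('pics/w4.png',im[:,:,::-1]);st();plan((.4195,.2545,.062,-91.7))
"
```

```text
t 7.53 p [0.4173 0.2506 0.177 ] yaw -91.7 F [ 0.1  0.9 -0.5] w 0.0772 q [ 17.  20.  91.   1.  70. 108.]
wrist pot [158, 0, 88, 44, 2820] [0.5431 0.3134 0.0798] enc 0.5527 0.3142 0.0257
wrist pot [100, 94, 83, 78, 4816] [0.4761 0.365  0.0799] enc 0.4753 0.3665 0.0265
wrist pot [274, 169, 71, 71, 3798] [0.4219 0.254  0.0799] enc 0.4202 0.254 0.0263
t 7.58 p [0.4181 0.2508 0.1788] yaw -91.7 F [0.8 0.5 0.3] w 0.0773 q [ 17.  20.  90.   1.  70. 108.]
tx 0.25 ty -0.29 tz 11.68 turn 0.0 | n rows>= 3
```

View pics/w4.png

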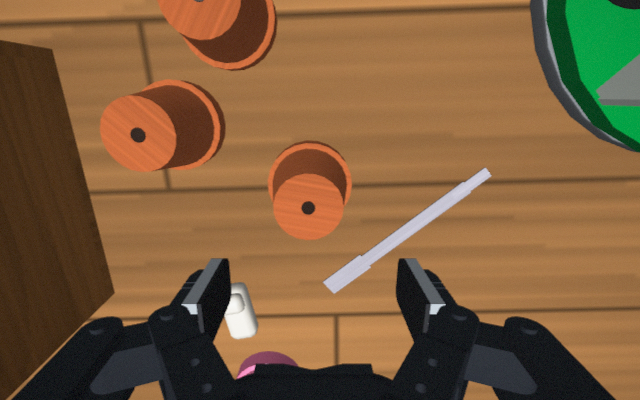

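The three terracotta pots show at (200,10), (138,135) and (308,208). The nearest, at (308,208), is pot 3 and is what the gripper is over.

>>> apply_moves(motion=[{"tx": 0.1,"ty": -0.15,"tz": 4,"turn": 0,"jaw": 0.8},{"tx": 0.2,"ty": -0.3,"tz": 8,"turn": 0,"jaw": 0.8},{"tx": 0.25,"ty": -0.3,"tz": 10.5,"turn": 0,"jaw": 0.8},{"tx": 0.25,"ty": -0.3,"tz": 11.7,"turn": 0,"jaw": 0.8},{"tx": 0.25,"ty": -0.3,"tz": 11.7,"turn": 0,"jaw": 0.8}])

```text
time_s: 8.0
position: [0.4193, 0.2535, 0.0603]
tool_rot: [[0.999, -0.031, -0.014], [-0.031, -1.0, 0.006], [-0.014, -0.006, -1.0]]
ft_force: [0.3, 0.5, -0.1]
grip_width: 0.0767
```

>>> apply_moves(motion=[{"tx": 0,"ty": 0,"tz": 0,"turn": 0,"jaw": 0.4},{"tx": 0,"ty": 0,"tz": 0,"turn": 0,"jaw": 0},{"tx": 0,"ty": 0,"tz": 0,"turn": 0,"jaw": -0.5},{"tx": 0,"ty": 0,"tz": 0,"turn": 0,"jaw": -0.5},{"tx": 0,"ty": 0,"tz": 0,"turn": 0,"jaw": -0.5}], squeeze=40)

```text
time_s: 8.42
position: [0.4204, 0.2534, 0.0622]
tool_rot: [[0.999, -0.031, -0.01], [-0.031, -0.999, 0.007], [-0.01, -0.006, -1.0]]
ft_force: [-0.3, -2.6, 8.3]
grip_width: 0.0561
```

```bash
python3 -c "
from h import *
st();plan((.42,.25,.2,-91.7),(.4985,-.076,.2,-91.7))"
```

```text
t 8.42 p [0.4204 0.2534 0.0622] yaw -91.8 F [-0.3 -2.6  8.3] w 0.0561 q [ 17.  29.  98.   1.  53. 108.]
tx -0.17 ty 0.25 tz -13.78 turn -0.1 | n rows>= 4
tx 8.81 ty 32.35 tz 0.00 turn 0.0 | n rows>= 9
```

>>> apply_moves(motion=[{"tx": 0,"ty": 0,"tz": -1.5,"turn": 0,"jaw": -0.5},{"tx": 0,"ty": 0,"tz": -4.5,"turn": 0,"jaw": -0.5},{"tx": 0,"ty": 0,"tz": -8.5,"turn": 0,"jaw": -0.5},{"tx": 0,"ty": 0,"tz": -12,"turn": 0,"jaw": -0.5},{"tx": 0,"ty": 0,"tz": -13.5,"turn": 0,"jaw": -0.5}])

```text
time_s: 8.83
position: [0.4229, 0.2527, 0.2025]
tool_rot: [[1.0, -0.031, -0.002], [-0.031, -0.999, 0.009], [-0.002, -0.009, -1.0]]
ft_force: [0.2, -0.5, -1.0]
grip_width: 0.0558
```

>>> apply_moves(motion=[{"tx": 0.8,"ty": 3,"tz": 0,"turn": 0,"jaw": -0.5},{"tx": 1.8,"ty": 6.5,"tz": 0,"turn": 0,"jaw": -0.5},{"tx": 2.8,"ty": 10.5,"tz": 0,"turn": 0,"jaw": -0.5},{"tx": 3.9,"ty": 14.5,"tz": 0,"turn": 0,"jaw": -0.5},{"tx": 5,"ty": 18.5,"tz": 0,"turn": 0,"jaw": -0.5}])

```text
time_s: 9.25
position: [0.4669, 0.0644, 0.2018]
tool_rot: [[1.0, -0.031, -0.001], [-0.031, -0.999, 0.009], [-0.001, -0.009, -1.0]]
ft_force: [1.6, -0.1, -1.9]
grip_width: 0.0557
```

```bash
python3 -c "
from h import *
st();plan((.4985,-.076,.2,-91.7))"
```

```text
t 9.25 p [0.4669 0.0644 0.2018] yaw -91.7 F [ 1.6 -0.1 -1.9] w 0.0557 q [-7. 16. 91.  1. 73. 85.]
tx 3.58 ty 13.94 tz 0.05 turn -0.0 | n rows>= 4
```

>>> apply_moves(motion=[{"tx": 1,"ty": 4,"tz": 0,"turn": 0,"jaw": -0.5},{"tx": 2,"ty": 8,"tz": 0,"turn": 0,"jaw": -0.5},{"tx": 3,"ty": 11.5,"tz": 0,"turn": 0,"jaw": -0.5},{"tx": 3.5,"ty": 13.7,"tz": 0,"turn": 0,"jaw": -0.5},{"tx": 3.5,"ty": 13.7,"tz": 0,"turn": 0,"jaw": -0.5}])

```text
time_s: 9.67
position: [0.4985, -0.0779, 0.2011]
tool_rot: [[0.999, -0.035, 0.001], [-0.035, -0.999, 0.007], [0.001, -0.007, -1.0]]
ft_force: [-1.0, 0.2, -2.7]
grip_width: 0.0558
```

```bash
python3 -c "
from h import *
import pickle
st();p=camera_params('wrist');im,d=get_image('wrist');pickle.dump((p,d),open('pics/w5.pkl','wb'));cv2.imwrite('pics/w5.png',im[:,:,::-1]);st();plan((.4985,-.076,.2,-91.7))"
```

```text
t 9.67 p [ 0.4985 -0.0779  0.2011] yaw -92.0 F [-1.   0.2 -2.7] w 0.0558 q [-23.  20.  86.   0.  74.  69.]
t 9.72 p [ 0.4979 -0.0758  0.201 ] yaw -92.0 F [-0.2  0.3 -2.6] w 0.0559 q [-22.  20.  86.   0.  74.  69.]
tx 0.07 ty 0.02 tz 0.10 turn -0.3 | n rows>= 1
```

View pics/w5.png

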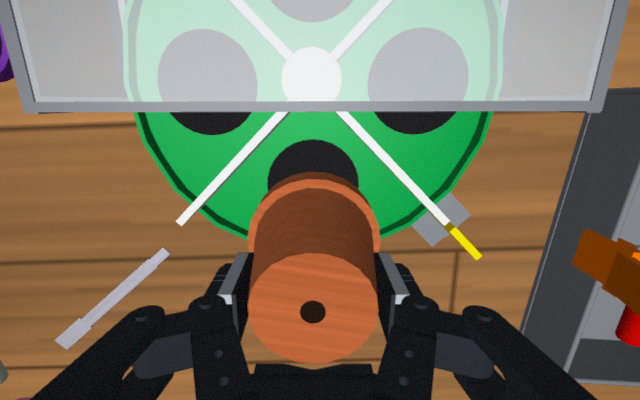

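```bash
python3 - <<'E'
from h import *
import pickle
from scipy.optimize import least_squares
P,d=pickle.load(open('pics/w5.pkl','rb'));s=np.sqrt(.5)
M=np.array([(0,0,.086),(-.152*s,.152*s,.084),(-.152*s,-.152*s,.084),(0,.09,.03),(0,-.09,.03),(-.047,0,.03),(-.195*s,-.195*s,.084)])
C=np.array([(312,78),(180,222),(446,223),(207,82),(418,80),(313,140),(479,258)])
def T(p,X):
    c,q=np.cos(p[2]),np.sin(p[2]);return np.c_[p[0]+c*X[:,0]-q*X[:,1],p[1]+q*X[:,0]+c*X[:,1],X[:,2]]
f=lambda p:(proj("wrist",T(p,M),P)-C).ravel()
r=least_squares(f,[.587,-.078,-.029],loss="soft_l1");print(r.x,np.degrees(r.x[2]));print(f(r.x).reshape(-1,2).round(1))
L=T(r.x,np.array([(-.1555*s,-.1555*s,.084),(-.09,0,.03),(-.0707,.106,.07),(-.152*s,.152*s,.084)]));print(L.round(4))
np.save('stand.npy',r.x)
plan((L[1,0],L[1,1],.2,-91.7),(L[1,0],L[1,1],.096,-91.7))
E
```

```text
[ 0.59039033 -0.0800914  -0.03712076] -2.1268627260647954
[[-0.   0.4]
 [-2.  -0.3]
 [ 0.8 -0.3]
 [ 1.1  0.5]
 [-0.3  2.7]
 [-0.3 -1.9]
 [ 0.1 -0.7]]
[[ 0.4764 -0.1859  0.084 ]
 [ 0.5005 -0.0768  0.03  ]
 [ 0.5237  0.0285  0.07  ]
 [ 0.487   0.0313  0.084 ]]
tx 0.26 ty 0.09 tz 0.10 turn -0.3 | n rows>= 1
tx 0.00 ty 0.00 tz 10.40 turn 0.0 | n rows>= 3
```

>>> apply_moves(motion=[{"tx": 0.2,"ty": 0,"tz": 3,"turn": 0,"jaw": -0.5},{"tx": 0.2,"ty": 0,"tz": 6.5,"turn": 0,"jaw": -0.5},{"tx": 0.2,"ty": 0,"tz": 9,"turn": 0,"jaw": -0.5},{"tx": 0.2,"ty": 0,"tz": 10.1,"turn": 0,"jaw": -0.5},{"tx": 0.2,"ty": 0,"tz": 10.1,"turn": 0,"jaw": -0.5}])

```text
time_s: 10.13
position: [0.4985, -0.0737, 0.0982]
tool_rot: [[0.999, -0.033, -0.004], [-0.033, -0.999, 0.01], [-0.005, -0.01, -1.0]]
ft_force: [-0.2, 0.1, -3.3]
grip_width: 0.0564
```

```bash
python3 -c "
from h import *
st();plan((.5003,-.0768,.0925,-91.7))"
```

```text
t 10.13 p [ 0.4985 -0.0737  0.0982] yaw -91.9 F [-0.2  0.1 -3.3] w 0.0564 q [-22.  27.  94.   1.  59.  70.]
tx 0.19 ty 0.31 tz 0.57 turn -0.2 | n rows>= 1
```

>>> apply_moves(motion=[{"tx": 0.1,"ty": 0.2,"tz": 0.4,"turn": 0,"jaw": -0.5},{"tx": 0.1,"ty": 0.2,"tz": 0.6,"turn": 0,"jaw": -0.5},{"tx": 0.1,"ty": 0.2,"tz": 0.6,"turn": 0,"jaw": -0.5}])

```text
time_s: 10.38
position: [0.4996, -0.0755, 0.0928]
tool_rot: [[0.999, -0.033, -0.003], [-0.033, -0.999, 0.01], [-0.004, -0.01, -1.0]]
ft_force: [-0.5, -0.1, -3.0]
grip_width: 0.0557
```

>>> apply_moves(motion=[{"tx": 0,"ty": 0.1,"tz": 0.2,"turn": 0,"jaw": -0.5},{"tx": 0,"ty": 0.1,"tz": 0.2,"turn": 0,"jaw": -0.5}])

```text
time_s: 10.55
position: [0.5002, -0.0767, 0.0922]
tool_rot: [[0.999, -0.033, -0.001], [-0.033, -0.999, 0.009], [-0.001, -0.009, -1.0]]
ft_force: [-0.9, 1.2, 3.8]
grip_width: 0.056
```

>>> apply_moves(motion=[{"tx": 0,"ty": 0,"tz": 0,"turn": 0,"jaw": 0.4},{"tx": 0,"ty": 0,"tz": 0,"turn": 0,"jaw": 0.7},{"tx": 0,"ty": 0,"tz": 0,"turn": 0,"jaw": 0.7},{"tx": 0,"ty": 0,"tz": 0,"turn": 0,"jaw": 0.7}])

```text
time_s: 10.88
position: [0.5003, -0.0768, 0.0925]
tool_rot: [[0.999, -0.033, -0.0], [-0.033, -0.999, 0.009], [-0.0, -0.009, -1.0]]
ft_force: [-0.6, 0.3, 0.1]
grip_width: 0.0722
```

>>> apply_moves(motion=[{"tx": 0,"ty": 0,"tz": -2,"turn": 0,"jaw": 0.7},{"tx": 0,"ty": 0,"tz": -5,"turn": 0,"jaw": 0.7},{"tx": 0,"ty": 0,"tz": -8.5,"turn": 0,"jaw": 0.7},{"tx": 0,"ty": 0,"tz": -9,"turn": 0,"jaw": -1},{"tx": 0,"ty": 0,"tz": -9,"turn": 0,"jaw": -1}])

```text
time_s: 11.3
position: [0.5011, -0.0778, 0.1845]
tool_rot: [[0.999, -0.033, 0.004], [-0.033, -0.999, 0.007], [0.004, -0.007, -1.0]]
ft_force: [-0.1, 0.1, -0.9]
grip_width: 0.0498
```

```bash
cat >> h.py <<'E'
def sp(x,y,z=0):
    p=np.load('stand.npy');c,q=np.cos(p[2]),np.sin(p[2]);return (p[0]+c*x-q*y,p[1]+q*x+c*y,z)
def pol(r,a,z): a=np.radians(a);return sp(r*np.cos(a),r*np.sin(a),z)
def plan0(*wps):
    "all relative to the current pose"
    for w in wps: plan(w)
E
python3 - <<'E'
from h import *
st();Y=-92
plan((*pol(.125,121,.18),Y),(*pol(.125,121,.075),Y))
print('arc from the start point, one call chain:')
w=[(*pol(.125,a,.075),Y) for a in (121,125,131,137,143,149,155,161,167,173,179,184)]
for a,b in zip(w,w[1:]):
    r=np.array(b[:3])-np.array(w[0][:3]);t=np.radians(Y);print(round(100*(-np.sin(t)*r[0]+np.cos(t)*r[1]),2),round(100*(np.cos(t)*r[0]+np.sin(t)*r[1]),2))
E
```

```text
t 11.30 p [ 0.5011 -0.0778  0.1845] yaw -91.9 F [-0.1  0.1 -0.9] w 0.0498 q [-22.  21.  87.   0.  72.  69.]
tx 2.54 ty -10.80 tz 0.54 turn 0.1 | n rows>= 3
tx 0.00 ty 0.00 tz 10.50 turn 0.0 | n rows>= 3
arc from the start point, one call chain:
-0.73 0.47
-1.77 1.28
-2.71 2.18
-3.55 3.18
-4.29 4.27
-4.9 5.42
-5.4 6.63
-5.76 7.89
-5.99 9.18
-6.08 10.48
-6.06 11.57
```

>>> apply_moves(motion=[{"tx": 0.9,"ty": -4,"tz": 0,"turn": 0,"jaw": -1},{"tx": 1.8,"ty": -8,"tz": 0,"turn": 0,"jaw": -1},{"tx": 2.6,"ty": -10.8,"tz": 1,"turn": 0,"jaw": -1},{"tx": 2.6,"ty": -10.8,"tz": 4,"turn": 0,"jaw": -1},{"tx": 2.6,"ty": -10.8,"tz": 4,"turn": 0,"jaw": -1}])

```text
time_s: 11.72
position: [0.5284, 0.0313, 0.1401]
tool_rot: [[1.0, -0.03, -0.005], [-0.03, -1.0, 0.008], [-0.005, -0.008, -1.0]]
ft_force: [-1.5, 0.0, -0.6]
grip_width: 0.0001
```

```bash
python3 - <<'E'
from h import *
st();Y=-92
plan((*pol(.125,121,.075),Y))
E
```

```text
t 11.72 p [0.5284 0.0313 0.1401] yaw -91.7 F [-1.5  0.  -0.6] w 0.0001 q [-10.  26.  87.   0.  67.  82.]
tx 0.21 ty 0.24 tz 6.51 turn 0.3 | n rows>= 2
```

>>> apply_moves(motion=[{"tx": 0.1,"ty": 0,"tz": 2,"turn": 0,"jaw": -1},{"tx": 0.2,"ty": 0,"tz": 4,"turn": 0,"jaw": -1},{"tx": 0.2,"ty": 0.1,"tz": 6,"turn": 0,"jaw": -1},{"tx": 0.2,"ty": 0.1,"tz": 6.4,"turn": 0,"jaw": -1},{"tx": 0.2,"ty": 0.1,"tz": 6.4,"turn": 0,"jaw": -1}])

```text
time_s: 12.13
position: [0.5292, 0.0302, 0.0752]
tool_rot: [[0.999, -0.031, -0.009], [-0.031, -0.999, 0.009], [-0.009, -0.009, -1.0]]
ft_force: [0.6, -0.2, 0.6]
grip_width: -0.0001
```

```bash
python3 - <<'E'
from h import *
st();Y=-92
plan0(*[(*pol(.125,a,.075),Y) for a in (127,134,141,148,155)])
E
```

```text
t 12.13 p [0.5292 0.0302 0.0752] yaw -91.8 F [ 0.6 -0.2  0.6] w -0.0001 q [-10.  31.  91.   0.  58.  82.]
tx -1.01 ty 0.80 tz 0.02 turn 0.2 | n rows>= 1
tx -2.17 ty 1.79 tz 0.03 turn 0.2 | n rows>= 1
tx -3.21 ty 2.91 tz 0.02 turn 0.2 | n rows>= 2
tx -4.10 ty 4.14 tz 0.02 turn 0.2 | n rows>= 2
tx -4.84 ty 5.48 tz 0.02 turn 0.2 | n rows>= 2
```

>>> apply_moves(motion=[{"tx": -1,"ty": 0.8,"tz": 0,"turn": 0,"jaw": -1},{"tx": -2.2,"ty": 1.8,"tz": 0,"turn": 0,"jaw": -1},{"tx": -3.2,"ty": 2.9,"tz": 0,"turn": 0,"jaw": -1},{"tx": -4.1,"ty": 4.1,"tz": 0,"turn": 0,"jaw": -1},{"tx": -4.8,"ty": 5.5,"tz": 0,"turn": 0,"jaw": -1}])

```text
time_s: 12.55
position: [0.4807, -0.0239, 0.0771]
tool_rot: [[1.0, -0.031, -0.003], [-0.031, -0.999, 0.008], [-0.004, -0.008, -1.0]]
ft_force: [5.7, 3.6, -0.3]
grip_width: 0.0003
```

```bash
python3 - <<'E'
from h import *
st();Y=-92
plan0(*[(*pol(.125,a,.075),Y) for a in (162,169,176,180,182)])
E
```

```text
t 12.55 p [ 0.4807 -0.0239  0.0771] yaw -91.8 F [ 5.7  3.6 -0.3] w 0.0003 q [-17.  27.  99.   0.  54.  74.]
tx -0.73 ty 1.34 tz 0.20 turn 0.2 | n rows>= 1
tx -1.12 ty 2.82 tz 0.19 turn 0.2 | n rows>= 1
tx -1.33 ty 4.33 tz 0.18 turn 0.2 | n rows>= 2
tx -1.36 ty 5.20 tz 0.17 turn 0.2 | n rows>= 2
tx -1.36 ty 5.64 tz 0.17 turn 0.2 | n rows>= 2
```

>>> apply_moves(motion=[{"tx": -0.7,"ty": 1.3,"tz": 0,"turn": 0,"jaw": -1},{"tx": -1.1,"ty": 2.8,"tz": 0,"turn": 0,"jaw": -1},{"tx": -1.3,"ty": 4.3,"tz": 0,"turn": 0,"jaw": -1},{"tx": -1.35,"ty": 5.2,"tz": 0,"turn": 0,"jaw": -1},{"tx": -1.35,"ty": 5.6,"tz": 0,"turn": 0,"jaw": -1}])

```text
time_s: 12.97
position: [0.4658, -0.0809, 0.0777]
tool_rot: [[0.999, -0.033, -0.002], [-0.033, -0.999, 0.007], [-0.002, -0.007, -1.0]]
ft_force: [-0.6, -0.3, 0.5]
grip_width: -0.0001
```

>>> apply_moves(motion=[{"tx": 0,"ty": 0,"tz": 0,"turn": 0,"jaw": -1},{"tx": 0,"ty": 0,"tz": 0,"turn": 0,"jaw": -1},{"tx": 0,"ty": 0,"tz": 0,"turn": 0,"jaw": -1}])

```text
time_s: 13.22
position: [0.4659, -0.0805, 0.0779]
tool_rot: [[0.999, -0.033, -0.002], [-0.033, -0.999, 0.007], [-0.002, -0.007, -1.0]]
ft_force: [0.1, 0.1, -0.1]
grip_width: -0.0001
```

>>> apply_moves(motion=[{"tx": 0,"ty": 0,"tz": -3,"turn": 0,"jaw": -1},{"tx": 0,"ty": 0,"tz": -7,"turn": 0,"jaw": -1},{"tx": 0,"ty": 0,"tz": -11,"turn": 0,"jaw": 0.8},{"tx": 0,"ty": 0,"tz": -13,"turn": 0,"jaw": 0.8},{"tx": 0,"ty": 0,"tz": -13,"turn": 0,"jaw": 0.8}])

```text
time_s: 13.63
position: [0.4677, -0.0814, 0.2123]
tool_rot: [[0.999, -0.031, 0.006], [-0.031, -0.999, 0.004], [0.006, -0.004, -1.0]]
ft_force: [0.0, 0.1, 0.5]
grip_width: 0.0355
```

```bash
python3 - <<'E'
from h import *
st();im,d,W=pots();cv2.imwrite('pics/w6.png',im[:,:,::-1])
E
```

```text
t 13.63 p [ 0.4677 -0.0814  0.2123] yaw -91.8 F [0.  0.1 0.5] w 0.0355 q [-24.  16.  90.   0.  74.  67.]
wrist pot [387, 61, 53, 32, 339] [ 0.5585 -0.1519  0.08  ] enc 0.5611 -0.1585 0.0217
```

View pics/w6.png

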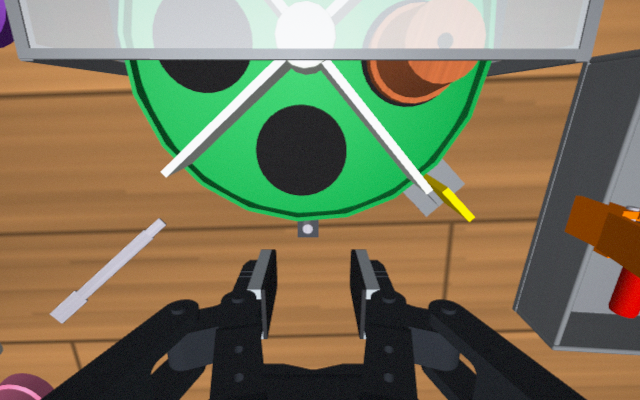

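The deck has clicked over: the first pot is under the hood at (415,50) and the empty pad is in front at (300,150). Next pot.

>>> apply_moves(motion=[{"tx": 0,"ty": -4,"tz": 0,"turn": 0,"jaw": 0.8},{"tx": 0,"ty": -8,"tz": 0,"turn": 0,"jaw": 0.8},{"tx": 0,"ty": -12,"tz": 0,"turn": 0,"jaw": 0.8},{"tx": 0,"ty": -16,"tz": 0,"turn": 0,"jaw": 0.8},{"tx": 0,"ty": -20,"tz": 0,"turn": 0,"jaw": 0.8}])

```text
time_s: 14.1
position: [0.472, 0.121, 0.2094]
tool_rot: [[1.0, -0.031, -0.001], [-0.031, -0.999, 0.006], [-0.001, -0.006, -1.0]]
ft_force: [0.2, -0.5, -0.4]
grip_width: 0.0768
```

>>> apply_moves(motion=[{"tx": -0.6,"ty": -4,"tz": 0,"turn": 0,"jaw": 0.8},{"tx": -1.2,"ty": -8,"tz": 0,"turn": 0,"jaw": 0.8},{"tx": -1.8,"ty": -12,"tz": 0,"turn": 0,"jaw": 0.8},{"tx": -2.4,"ty": -16,"tz": 0,"turn": 0,"jaw": 0.8},{"tx": -2.4,"ty": -20,"tz": 0,"turn": 0,"jaw": 0.8}])

```text
time_s: 14.52
position: [0.4523, 0.3239, 0.209]
tool_rot: [[1.0, -0.03, -0.004], [-0.03, -1.0, 0.004], [-0.004, -0.004, -1.0]]
ft_force: [0.9, -0.4, -0.6]
grip_width: 0.0772
```

>>> apply_moves(motion=[{"tx": 0,"ty": -1.5,"tz": 0,"turn": 0,"jaw": 0.8},{"tx": 0,"ty": -1.5,"tz": 0,"turn": 0,"jaw": 0.8},{"tx": 0,"ty": -1.5,"tz": 0,"turn": 0,"jaw": 0.8}])

```text
time_s: 14.77
position: [0.4517, 0.3397, 0.2071]
tool_rot: [[1.0, -0.028, -0.007], [-0.028, -1.0, 0.003], [-0.007, -0.003, -1.0]]
ft_force: [0.4, 0.2, -0.3]
grip_width: 0.077
```

```bash
python3 - <<'E'
from h import *
st();im,d,W=pots();cv2.imwrite('pics/w7.png',im[:,:,::-1]);plan((.4748,.366,.15,-91.7))
E
```

```text
t 14.77 p [0.4517 0.3397 0.2071] yaw -91.6 F [ 0.4  0.2 -0.3] w 0.0770 q [ 25.  25.  76.   0.  79. 116.]
wrist pot [308, 18, 72, 79, 4304] [0.5568 0.315  0.0801] enc 0.5562 0.3149 0.0261
wrist pot [246, 137, 66, 66, 3228] [0.4764 0.3664 0.08  ] enc 0.4753 0.3668 0.0264
wrist pot [51, 235, 49, 17, 278] [0.4207 0.5367 0.0808] enc 0.4183 0.5397 0.0202
tx 2.23 ty -2.77 tz 5.76 turn 0.0 | n rows>= 2
```

```bash
python3 - <<'E'
from h import *
im,d=get_image('wrist');W=world('wrist',d)
m=(d>0)&(W[...,2]>.03)&(W[...,1]>.40)&(W[...,0]>.36)&(W[...,0]<.57)
k=W[m];print(len(k),k[:,1].min() if len(k) else '',np.percentile(k,[1,50,99],axis=0) if len(k) else '')
plan((.4748,.3667,.15,-91.7),(.4748,.3667,.062,-91.7))
E
```

```text
34243 0.4000006283188856 [[0.36355781 0.40080682 0.03261691]
 [0.44531708 0.46919175 0.1212993 ]
 [0.53993905 0.62922974 0.27331696]]
tx 2.18 ty -2.89 tz 5.80 turn -0.1 | n rows>= 2
tx 0.00 ty 0.00 tz 8.80 turn 0.0 | n rows>= 3
```

View pics/w7.png

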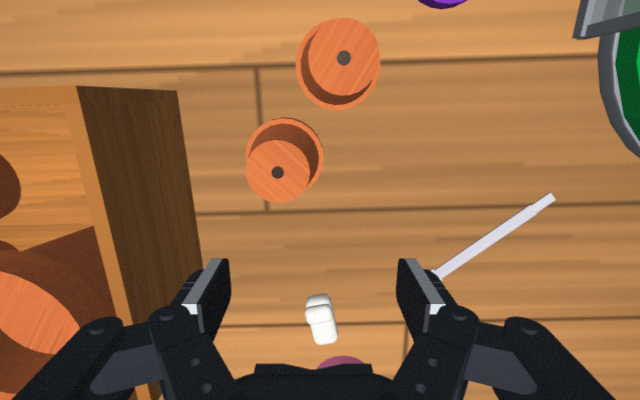

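```bash
python3 - <<'E'
from h import *
d=np.load('pics/top0.npy');W=world('top',d)
for v in (190,203,215,230): print(v,[(u,*W[v,u,1:].round(3)) for u in range(152,182,3)])
E
```

```text
190 [(152, np.float64(0.528), np.float64(0.011)), (155, np.float64(0.472), np.float64(0.146)), (158, np.float64(0.472), np.float64(0.119)), (161, np.float64(0.472), np.float64(0.089)), (164, np.float64(0.473), np.float64(0.058)), (167, np.float64(0.474), np.float64(0.025)), (170, np.float64(0.473), np.float64(-0.006)), (173, np.float64(0.464), np.float64(-0.008)), (176, np.float64(0.449), np.float64(0.005)), (179, np.float64(0.44), np.float64(0.0))]
203 [(152, np.float64(0.481), np.float64(0.141)), (155, np.float64(0.473), np.float64(0.138)), (158, np.float64(0.472), np.float64(0.114)), (161, np.float64(0.472), np.float64(0.083)), (164, np.float64(0.473), np.float64(0.05)), (167, np.float64(0.473), np.float64(0.019)), (170, np.float64(0.469), np.float64(-0.001)), (173, np.float64(0.459), np.float64(-0.0)), (176, np.float64(0.451), np.float64(-0.006)), (179, np.float64(0.44), np.float64(-0.003))]
215 [(152, np.float64(0.481), np.float64(0.136)), (155, np.float64(0.472), np.float64(0.134)), (158, np.float64(0.472), np.float64(0.106)), (161, np.float64(0.473), np.float64(0.077)), (164, np.float64(0.474), np.float64(0.042)), (167, np.float64(0.472), np.float64(0.019)), (170, np.float64(0.467), np.float64(-0.0)), (173, np.float64(0.455), np.float64(0.007)), (176, np.float64(0.447), np.float64(0.0)), (179, np.float64(0.439), np.float64(-0.006))]
230 [(152, np.float64(0.478), np.float64(0.138)), (155, np.float64(0.471), np.float64(0.13)), (158, np.float64(0.471), np.float64(0.104)), (161, np.float64(0.473), np.float64(0.067)), (164, np.float64(0.471), np.float64(0.044)), (167, np.float64(0.473), np.float64(0.008)), (170, np.float64(0.466), np.float64(-0.002)), (173, np.float64(0.455), np.float64(0.001)), (176, np.float64(0.446), np.float64(-0.004)), (179, np.float64(0.433), np.float64(0.006))]
```

Pots are at (278,172), which is pot 2, and (343,58). The crate wall is at y≈0.47, which leaves enough room.

>>> apply_moves(motion=[{"tx": 1.1,"ty": -1.5,"tz": 0,"turn": 0,"jaw": 0.8},{"tx": 2.2,"ty": -2.9,"tz": 2,"turn": 0,"jaw": 0.8},{"tx": 2.2,"ty": -2.9,"tz": 5.8,"turn": 0,"jaw": 0.8},{"tx": 2.2,"ty": -2.9,"tz": 5.8,"turn": 0,"jaw": 0.8},{"tx": 2.2,"ty": -2.9,"tz": 5.8,"turn": 0,"jaw": 0.8}])

```text
time_s: 15.28
position: [0.4744, 0.3654, 0.149]
tool_rot: [[0.999, -0.032, -0.01], [-0.032, -0.999, 0.001], [-0.01, -0.001, -1.0]]
ft_force: [-0.1, 0.3, 0.9]
grip_width: 0.0768
```

```bash
python3 - <<'E'
from h import *
st();plan((.4748,.3667,.062,-91.7))
E
```

```text
t 15.28 p [0.4744 0.3654 0.149 ] yaw -91.8 F [-0.1  0.3  0.9] w 0.0768 q [ 26.  32.  75.   0.  74. 118.]
tx 0.12 ty -0.12 tz 8.70 turn -0.1 | n rows>= 3
```

>>> apply_moves(motion=[{"tx": 0.1,"ty": -0.1,"tz": 3,"turn": 0,"jaw": 0.8},{"tx": 0.1,"ty": -0.1,"tz": 6,"turn": 0,"jaw": 0.8},{"tx": 0.1,"ty": -0.1,"tz": 8,"turn": 0,"jaw": 0.8},{"tx": 0.1,"ty": -0.1,"tz": 8.6,"turn": 0,"jaw": 0.8},{"tx": 0.1,"ty": -0.1,"tz": 8.6,"turn": 0,"jaw": 0.8}])

```text
time_s: 15.7
position: [0.4749, 0.3661, 0.0637]
tool_rot: [[0.999, -0.033, -0.01], [-0.033, -0.999, 0.001], [-0.01, -0.001, -1.0]]
ft_force: [-0.2, 0.5, 0.2]
grip_width: 0.0771
```

>>> apply_moves(motion=[{"tx": 0,"ty": 0,"tz": 0,"turn": 0,"jaw": 0.4},{"tx": 0,"ty": 0,"tz": 0,"turn": 0,"jaw": 0},{"tx": 0,"ty": 0,"tz": 0,"turn": 0,"jaw": -0.5},{"tx": 0,"ty": 0,"tz": 0,"turn": 0,"jaw": -0.5},{"tx": 0,"ty": 0,"tz": 0,"turn": 0,"jaw": -0.5}], squeeze=40)

```text
time_s: 16.12
position: [0.4762, 0.3666, 0.0669]
tool_rot: [[0.999, -0.033, -0.005], [-0.033, -0.999, 0.004], [-0.005, -0.003, -1.0]]
ft_force: [-1.2, -0.6, 8.0]
grip_width: 0.0549
```

>>> apply_moves(motion=[{"tx": 0,"ty": 0,"tz": -1.5,"turn": 0,"jaw": -0.5},{"tx": 0,"ty": 0,"tz": -4.5,"turn": 0,"jaw": -0.5},{"tx": 0,"ty": 0,"tz": -8.5,"turn": 0,"jaw": -0.5},{"tx": 0,"ty": 0,"tz": -12,"turn": 0,"jaw": -0.5},{"tx": 0,"ty": 0,"tz": -13.5,"turn": 0,"jaw": -0.5}])

```text
time_s: 16.53
position: [0.478, 0.3667, 0.2087]
tool_rot: [[0.999, -0.033, 0.003], [-0.033, -0.999, 0.008], [0.003, -0.008, -1.0]]
ft_force: [0.6, 1.3, -2.2]
grip_width: 0.0546
```

```bash
python3 - <<'E'
from h import *
st();plan((.485,.18,.2,-92),(*sp(-.09,0,.2),-92))
E
```

```text
t 16.53 p [0.478  0.3667 0.2087] yaw -91.9 F [ 0.6  1.3 -2.2] w 0.0546 q [ 26.  29.  70.   0.  81. 118.]
tx 1.31 ty 18.64 tz 0.73 turn 0.1 | n rows>= 5
tx 2.44 ty 25.61 tz 0.00 turn 0.0 | n rows>= 7
```

>>> apply_moves(motion=[{"tx": 0.2,"ty": 3,"tz": 0.1,"turn": 0,"jaw": -0.5},{"tx": 0.5,"ty": 7,"tz": 0.3,"turn": 0,"jaw": -0.5},{"tx": 0.8,"ty": 11,"tz": 0.4,"turn": 0,"jaw": -0.5},{"tx": 1.1,"ty": 15,"tz": 0.5,"turn": 0,"jaw": -0.5},{"tx": 1.3,"ty": 19,"tz": 0.5,"turn": 0,"jaw": -0.5}])

```text
time_s: 16.95
position: [0.4844, 0.1747, 0.2035]
tool_rot: [[0.999, -0.032, 0.005], [-0.032, -0.999, 0.008], [0.005, -0.008, -1.0]]
ft_force: [1.1, 0.3, -3.2]
grip_width: 0.0546
```

>>> apply_moves(motion=[{"tx": 0.4,"ty": 4,"tz": 0,"turn": 0,"jaw": -0.5},{"tx": 0.8,"ty": 8,"tz": 0,"turn": 0,"jaw": -0.5},{"tx": 1.2,"ty": 12,"tz": 0,"turn": 0,"jaw": -0.5},{"tx": 1.6,"ty": 16,"tz": 0,"turn": 0,"jaw": -0.5},{"tx": 1.9,"ty": 19,"tz": 0,"turn": 0,"jaw": -0.5}])

```text
time_s: 17.37
position: [0.4972, -0.0188, 0.2036]
tool_rot: [[0.999, -0.033, 0.007], [-0.033, -0.999, 0.007], [0.007, -0.007, -1.0]]
ft_force: [0.6, 0.0, -2.5]
grip_width: 0.0544
```

```bash
python3 - <<'E'
from h import *
st();plan((*sp(-.09,0,.2),-92))
E
```

```text
t 17.37 p [ 0.4972 -0.0188  0.2036] yaw -91.9 F [ 0.6  0.  -2.5] w 0.0544 q [-16.  19.  87.   0.  74.  76.]
tx 0.52 ty 5.79 tz 0.32 turn 0.1 | n rows>= 2
```

>>> apply_moves(motion=[{"tx": 0.3,"ty": 3,"tz": 0,"turn": 0,"jaw": -0.5},{"tx": 0.45,"ty": 5.7,"tz": 0.3,"turn": 0,"jaw": -0.5},{"tx": 0.45,"ty": 5.7,"tz": 0.3,"turn": 0,"jaw": -0.5},{"tx": 0.45,"ty": 5.7,"tz": 3,"turn": 0,"jaw": -0.5},{"tx": 0.45,"ty": 5.7,"tz": 5,"turn": 0,"jaw": -0.5}])

```text
time_s: 17.78
position: [0.5003, -0.076, 0.1539]
tool_rot: [[0.999, -0.035, 0.01], [-0.035, -0.999, 0.005], [0.01, -0.006, -1.0]]
ft_force: [0.3, -0.1, -3.2]
grip_width: 0.0547
```

```bash
python3 - <<'E'
from h import *
st();plan((*sp(-.09,0,.098),-92))
E
```

```text
t 17.78 p [ 0.5003 -0.076   0.1539] yaw -92.0 F [ 0.3 -0.1 -3.2] w 0.0547 q [-22.  23.  90.   1.  67.  69.]
tx -0.03 ty 0.11 tz 5.59 turn 0.0 | n rows>= 2
```

>>> apply_moves(motion=[{"tx": 0,"ty": 0.1,"tz": 2.5,"turn": 0,"jaw": -0.5},{"tx": 0,"ty": 0.1,"tz": 4.5,"turn": 0,"jaw": -0.5},{"tx": 0,"ty": 0.1,"tz": 5.4,"turn": 0,"jaw": -0.5},{"tx": 0,"ty": 0.1,"tz": 5.4,"turn": 0,"jaw": -0.5}])

```text
time_s: 18.12
position: [0.5002, -0.0763, 0.0992]
tool_rot: [[0.999, -0.034, 0.008], [-0.034, -0.999, 0.006], [0.008, -0.007, -1.0]]
ft_force: [0.2, 0.3, -3.3]
grip_width: 0.0546
```

>>> apply_moves(motion=[{"tx": 0,"ty": 0.1,"tz": 0.1,"turn": 0,"jaw": -0.5},{"tx": 0,"ty": 0.1,"tz": 0.2,"turn": 0,"jaw": -0.5},{"tx": 0,"ty": 0.1,"tz": 0.2,"turn": 0,"jaw": -0.5}])

```text
time_s: 18.37
position: [0.5007, -0.0774, 0.0983]
tool_rot: [[0.999, -0.034, 0.01], [-0.034, -0.999, 0.006], [0.01, -0.006, -1.0]]
ft_force: [0.5, 0.8, -3.0]
grip_width: 0.0548
```

>>> apply_moves(motion=[{"tx": 0,"ty": 0,"tz": 0.2,"turn": 0,"jaw": -0.5},{"tx": 0,"ty": 0,"tz": 0.2,"turn": 0,"jaw": -0.5},{"tx": 0,"ty": 0,"tz": 0.2,"turn": 0,"jaw": -0.5}])

```text
time_s: 18.62
position: [0.5016, -0.0776, 0.0972]
tool_rot: [[0.999, -0.034, 0.013], [-0.034, -0.999, 0.005], [0.012, -0.005, -1.0]]
ft_force: [2.5, -0.2, 2.5]
grip_width: 0.0545
```

>>> apply_moves(motion=[{"tx": 0,"ty": 0,"tz": 0,"turn": 0,"jaw": 0.4},{"tx": 0,"ty": 0,"tz": 0,"turn": 0,"jaw": 0.7},{"tx": 0,"ty": 0,"tz": 0,"turn": 0,"jaw": 0.7},{"tx": 0,"ty": 0,"tz": 0,"turn": 0,"jaw": 0.7}])

```text
time_s: 18.95
position: [0.5015, -0.0776, 0.0972]
tool_rot: [[0.999, -0.034, 0.012], [-0.034, -0.999, 0.005], [0.012, -0.005, -1.0]]
ft_force: [-0.3, 0.2, 0.2]
grip_width: 0.0728
```

>>> apply_moves(motion=[{"tx": 0,"ty": 0,"tz": -2,"turn": 0,"jaw": 0.7},{"tx": 0,"ty": 0,"tz": -5,"turn": 0,"jaw": 0.7},{"tx": 0,"ty": 0,"tz": -8.5,"turn": 0,"jaw": 0.7},{"tx": 0,"ty": 0,"tz": -9,"turn": 0,"jaw": -1},{"tx": 0,"ty": 0,"tz": -9,"turn": 0,"jaw": -1}])

```text
time_s: 19.37
position: [0.501, -0.0783, 0.1891]
tool_rot: [[0.999, -0.034, 0.017], [-0.034, -0.999, 0.003], [0.016, -0.004, -1.0]]
ft_force: [0.4, -0.5, -1.0]
grip_width: 0.0497
```

>>> apply_moves(motion=[{"tx": 0.9,"ty": -4,"tz": 0,"turn": 0,"jaw": -1},{"tx": 1.8,"ty": -8,"tz": 0,"turn": 0,"jaw": -1},{"tx": 2.6,"ty": -10.8,"tz": 1,"turn": 0,"jaw": -1},{"tx": 2.6,"ty": -10.8,"tz": 4,"turn": 0,"jaw": -1},{"tx": 2.6,"ty": -10.8,"tz": 4,"turn": 0,"jaw": -1}])

```text
time_s: 19.78
position: [0.5289, 0.0306, 0.1446]
tool_rot: [[0.999, -0.032, 0.007], [-0.032, -0.999, 0.005], [0.007, -0.005, -1.0]]
ft_force: [-1.2, -0.8, -0.6]
grip_width: -0.0002
```

```bash
python3 - <<'E'
from h import *
st();plan((*pol(.125,120,.075),-92))
E
```

```text
t 19.78 p [0.5289 0.0306 0.1446] yaw -91.8 F [-1.2 -0.8 -0.6] w -0.0002 q [-10.  25.  87.   0.  67.  82.]
tx 0.26 ty 0.05 tz 6.96 turn 0.2 | n rows>= 2
```

>>> apply_moves(motion=[{"tx": 0.1,"ty": 0,"tz": 2,"turn": 0,"jaw": -1},{"tx": 0.2,"ty": 0,"tz": 4,"turn": 0,"jaw": -1},{"tx": 0.2,"ty": 0,"tz": 6,"turn": 0,"jaw": -1},{"tx": 0.2,"ty": 0,"tz": 6.8,"turn": 0,"jaw": -1},{"tx": 0.2,"ty": 0,"tz": 6.8,"turn": 0,"jaw": -1}])

```text
time_s: 20.2
position: [0.5302, 0.0303, 0.075]
tool_rot: [[0.999, -0.033, 0.002], [-0.033, -0.999, 0.005], [0.002, -0.005, -1.0]]
ft_force: [-0.3, -0.2, 0.7]
grip_width: 0.0001
```

```bash
python3 - <<'E'
from h import *
st();Y=-92
plan0(*[(*pol(.125,a,.075),Y) for a in (127,134,141,148,155)])
E
```

```text
t 20.20 p [0.5302 0.0303 0.075 ] yaw -91.9 F [-0.3 -0.2  0.7] w 0.0001 q [-10.  31.  91.   0.  58.  82.]
tx -1.11 ty 0.82 tz -0.00 turn 0.1 | n rows>= 1
tx -2.27 ty 1.81 tz -0.01 turn 0.1 | n rows>= 1
tx -3.31 ty 2.93 tz -0.02 turn 0.1 | n rows>= 2
tx -4.20 ty 4.17 tz -0.03 turn 0.1 | n rows>= 2
tx -4.93 ty 5.51 tz -0.03 turn 0.1 | n rows>= 2
```

>>> apply_moves(motion=[{"tx": -1.1,"ty": 0.8,"tz": 0,"turn": 0,"jaw": -1},{"tx": -2.3,"ty": 1.8,"tz": 0,"turn": 0,"jaw": -1},{"tx": -3.3,"ty": 2.9,"tz": 0,"turn": 0,"jaw": -1},{"tx": -4.2,"ty": 4.2,"tz": 0,"turn": 0,"jaw": -1},{"tx": -4.9,"ty": 5.5,"tz": 0,"turn": 0,"jaw": -1}])

```text
time_s: 20.62
position: [0.4805, -0.0238, 0.0764]
tool_rot: [[0.999, -0.033, 0.007], [-0.033, -0.999, 0.005], [0.007, -0.005, -1.0]]
ft_force: [5.0, 3.7, -0.3]
grip_width: -0.0
```

>>> apply_moves(motion=[{"tx": -0.7,"ty": 1.3,"tz": 0.1,"turn": 0,"jaw": -1},{"tx": -1.1,"ty": 2.8,"tz": 0.1,"turn": 0,"jaw": -1},{"tx": -1.3,"ty": 4.3,"tz": 0.1,"turn": 0,"jaw": -1},{"tx": -1.35,"ty": 5.2,"tz": 0.1,"turn": 0,"jaw": -1},{"tx": -1.35,"ty": 5.6,"tz": 0.1,"turn": 0,"jaw": -1}])

```text
time_s: 21.03
position: [0.4654, -0.0808, 0.0759]
tool_rot: [[0.999, -0.035, 0.008], [-0.035, -0.999, 0.004], [0.008, -0.004, -1.0]]
ft_force: [0.5, -0.2, -0.9]
grip_width: -0.0
```

>>> apply_moves(motion=[{"tx": 0,"ty": 0,"tz": 0,"turn": 0,"jaw": -1},{"tx": 0,"ty": 0,"tz": 0,"turn": 0,"jaw": -1},{"tx": 0,"ty": 0,"tz": 0,"turn": 0,"jaw": -1}])

```text
time_s: 21.28
position: [0.4655, -0.0804, 0.0761]
tool_rot: [[0.999, -0.034, 0.008], [-0.034, -0.999, 0.004], [0.008, -0.004, -1.0]]
ft_force: [0.4, -0.2, -0.4]
grip_width: -0.0001
```

>>> apply_moves(motion=[{"tx": 0,"ty": 0,"tz": -3,"turn": 0,"jaw": -1},{"tx": 0,"ty": 0,"tz": -7,"turn": 0,"jaw": -1},{"tx": 0,"ty": 0,"tz": -11,"turn": 0,"jaw": 0.8},{"tx": 0,"ty": 0,"tz": -13,"turn": 0,"jaw": 0.8},{"tx": 0,"ty": 0,"tz": -13,"turn": 0,"jaw": 0.8}])

```text
time_s: 21.7
position: [0.466, -0.0809, 0.2105]
tool_rot: [[0.999, -0.033, 0.016], [-0.033, -0.999, 0.0], [0.016, -0.001, -1.0]]
ft_force: [1.0, 0.2, -0.2]
grip_width: 0.0356
```

```bash
python3 - <<'E'
from h import *
st();im,d,W=pots();cv2.imwrite('pics/w8.png',im[:220,:,::-1])
E
```

```text
t 21.70 p [ 0.466  -0.0809  0.2105] yaw -91.9 F [ 1.   0.2 -0.2] w 0.0356 q [-24.  16.  90.   0.  73.  67.]
wrist pot [388, 59, 52, 26, 328] [ 0.5615 -0.1536  0.08  ] enc 0.5646 -0.16 0.0209
```

View pics/w8.png

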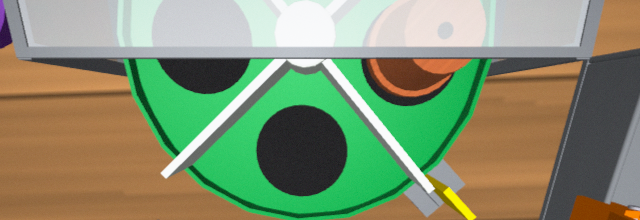

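The second turn is done: pot 2 is at right under the hood and the front pad is empty. Now the third pot.

>>> apply_moves(motion=[{"tx": 0,"ty": -4,"tz": 0,"turn": 0,"jaw": 0.8},{"tx": 0,"ty": -8,"tz": 0,"turn": 0,"jaw": 0.8},{"tx": 0,"ty": -12,"tz": 0,"turn": 0,"jaw": 0.8},{"tx": 0,"ty": -16,"tz": 0,"turn": 0,"jaw": 0.8},{"tx": 0,"ty": -20,"tz": 0,"turn": 0,"jaw": 0.8}])

```text
time_s: 22.17
position: [0.4707, 0.1215, 0.207]
tool_rot: [[0.999, -0.033, 0.009], [-0.033, -0.999, 0.002], [0.009, -0.003, -1.0]]
ft_force: [0.6, -1.2, 0.2]
grip_width: 0.0768
```

>>> apply_moves(motion=[{"tx": 1,"ty": -4,"tz": 0,"turn": 0,"jaw": 0.8},{"tx": 2,"ty": -8,"tz": 0,"turn": 0,"jaw": 0.8},{"tx": 3,"ty": -12,"tz": 0,"turn": 0,"jaw": 0.8},{"tx": 4,"ty": -16,"tz": 0,"turn": 0,"jaw": 0.8},{"tx": 4,"ty": -16,"tz": 0,"turn": 0,"jaw": 0.8}])

```text
time_s: 22.58
position: [0.5158, 0.2861, 0.2053]
tool_rot: [[1.0, -0.028, 0.007], [-0.028, -1.0, 0.003], [0.007, -0.003, -1.0]]
ft_force: [-0.9, -1.5, -1.0]
grip_width: 0.0772
```

```bash
python3 - <<'E'
from h import *
st();im,d,W=pots();plan((.556,.315,.15,-91.9))
h=cv2.cvtColor(im,cv2.COLOR_RGB2HSV);m=(h[...,0]>125)&(h[...,0]<150)&(h[...,1]>100)&(W[...,2]>.073)&(W[...,2]<.087);print('purple',m.sum(),W[m].mean(0) if m.any() else '')
E
```

```text
t 22.58 p [0.5158 0.2861 0.2053] yaw -91.6 F [-0.9 -1.5 -1. ] w 0.0772 q [ 18.  27.  72.   0.  80. 109.]
wrist pot [242, 117, 68, 68, 3409] [0.5579 0.314  0.08  ] enc 0.5572 0.3143 0.0262
wrist pot [4, 303, 32, 10, 153] [0.4233 0.55   0.0813] enc 0.421 0.5516 0.0161
tx 3.95 ty -3.27 tz 5.55 turn 0.3 | n rows>= 2
purple 4202 [0.63795196 0.22096722 0.07996883]
```

>>> apply_moves(motion=[{"tx": 2,"ty": -1.5,"tz": 0,"turn": 0,"jaw": 0.8},{"tx": 4,"ty": -3.1,"tz": 2,"turn": 0.3,"jaw": 0.8},{"tx": 4,"ty": -3.1,"tz": 5.5,"turn": 0.3,"jaw": 0.8},{"tx": 4,"ty": -3.1,"tz": 5.5,"turn": 0.3,"jaw": 0.8},{"tx": 4,"ty": -3.1,"tz": 5.5,"turn": 0.3,"jaw": 0.8}])

```text
time_s: 23.05
position: [0.5552, 0.3122, 0.1485]
tool_rot: [[0.999, -0.034, 0.0], [-0.034, -0.999, -0.001], [0.0, 0.001, -1.0]]
ft_force: [-0.5, -0.0, 0.1]
grip_width: 0.0769
```

```bash
python3 - <<'E'
from h import *
st();plan((.5565,.3143,.064,-91.9))
E
```

```text
t 23.05 p [0.5552 0.3122 0.1485] yaw -92.0 F [-0.5 -0.   0.1] w 0.0769 q [ 19.  35.  68.  -0.  77. 111.]
tx 0.12 ty -0.22 tz 8.45 turn -0.1 | n rows>= 3
```

>>> apply_moves(motion=[{"tx": 0.1,"ty": -0.2,"tz": 3,"turn": 0,"jaw": 0.8},{"tx": 0.1,"ty": -0.2,"tz": 6,"turn": 0,"jaw": 0.8},{"tx": 0.1,"ty": -0.2,"tz": 8,"turn": 0,"jaw": 0.8},{"tx": 0.1,"ty": -0.2,"tz": 8.5,"turn": 0,"jaw": 0.8},{"tx": 0.1,"ty": -0.2,"tz": 8.5,"turn": 0,"jaw": 0.8}])

```text
time_s: 23.47
position: [0.5562, 0.3136, 0.0641]
tool_rot: [[0.999, -0.035, -0.0], [-0.035, -0.999, -0.001], [-0.0, 0.001, -1.0]]
ft_force: [-0.4, 0.0, 0.3]
grip_width: 0.0768
```

>>> apply_moves(motion=[{"tx": 0,"ty": 0,"tz": 0,"turn": 0,"jaw": 0.4},{"tx": 0,"ty": 0,"tz": 0,"turn": 0,"jaw": 0},{"tx": 0,"ty": 0,"tz": 0,"turn": 0,"jaw": -0.5},{"tx": 0,"ty": 0,"tz": 0,"turn": 0,"jaw": -0.5},{"tx": 0,"ty": 0,"tz": 0,"turn": 0,"jaw": -0.5}], squeeze=40)

```text
time_s: 23.88
position: [0.5573, 0.3141, 0.0675]
tool_rot: [[0.999, -0.035, 0.005], [-0.035, -0.999, 0.001], [0.005, -0.001, -1.0]]
ft_force: [-0.9, -0.2, 8.6]
grip_width: 0.0544
```

>>> apply_moves(motion=[{"tx": 0,"ty": 0,"tz": -1.5,"turn": 0,"jaw": -0.5},{"tx": 0,"ty": 0,"tz": -4.5,"turn": 0,"jaw": -0.5},{"tx": 0,"ty": 0,"tz": -8.5,"turn": 0,"jaw": -0.5},{"tx": 0,"ty": 0,"tz": -12,"turn": 0,"jaw": -0.5},{"tx": 0,"ty": 0,"tz": -13.5,"turn": 0,"jaw": -0.5}])

```text
time_s: 24.3
position: [0.5577, 0.3143, 0.2096]
tool_rot: [[0.999, -0.035, 0.014], [-0.035, -0.999, 0.004], [0.013, -0.004, -1.0]]
ft_force: [0.8, 0.2, -1.5]
grip_width: 0.0544
```

```bash
python3 - <<'E'
from h import *
st();plan((*sp(-.09,.2,.21),-92),(*sp(-.09,0,.21),-92))
E
```

```text
t 24.30 p [0.5577 0.3143 0.2096] yaw -92.0 F [ 0.8  0.2 -1.5] w 0.0544 q [ 19.  32.  63.  -0.  84. 111.]
tx -4.32 ty 19.28 tz -0.19 turn 0.0 | n rows>= 5
tx -0.04 ty 20.00 tz 0.00 turn 0.0 | n rows>= 5
```

>>> apply_moves(motion=[{"tx": -0.7,"ty": 3,"tz": 0,"turn": 0,"jaw": -0.5},{"tx": -1.6,"ty": 7,"tz": 0,"turn": 0,"jaw": -0.5},{"tx": -2.5,"ty": 11,"tz": 0,"turn": 0,"jaw": -0.5},{"tx": -3.4,"ty": 15,"tz": 0,"turn": 0,"jaw": -0.5},{"tx": -4.3,"ty": 19,"tz": 0,"turn": 0,"jaw": -0.5}])

```text
time_s: 24.72
position: [0.5072, 0.1244, 0.2095]
tool_rot: [[0.999, -0.034, 0.016], [-0.034, -0.999, 0.004], [0.016, -0.004, -1.0]]
ft_force: [1.8, -0.4, -2.7]
grip_width: 0.0546
```

>>> apply_moves(motion=[{"tx": -0.1,"ty": 4,"tz": 0,"turn": 0,"jaw": -0.5},{"tx": -0.1,"ty": 8,"tz": 0,"turn": 0,"jaw": -0.5},{"tx": -0.1,"ty": 12,"tz": 0,"turn": 0,"jaw": -0.5},{"tx": -0.1,"ty": 16,"tz": 0,"turn": 0,"jaw": -0.5},{"tx": -0.1,"ty": 19,"tz": 0,"turn": 0,"jaw": -0.5}])

```text
time_s: 25.13
position: [0.4992, -0.0684, 0.2101]
tool_rot: [[0.999, -0.035, 0.018], [-0.035, -0.999, 0.002], [0.018, -0.003, -1.0]]
ft_force: [0.4, 0.2, -3.8]
grip_width: 0.0545
```

>>> apply_moves(motion=[{"tx": 0,"ty": 0.8,"tz": 0,"turn": 0,"jaw": -0.5},{"tx": 0,"ty": 0.8,"tz": 0,"turn": 0,"jaw": -0.5},{"tx": 0,"ty": 0.8,"tz": 3,"turn": 0,"jaw": -0.5},{"tx": 0,"ty": 0.8,"tz": 5,"turn": 0,"jaw": -0.5},{"tx": 0,"ty": 0.8,"tz": 5,"turn": 0,"jaw": -0.5}])

```text
time_s: 25.55
position: [0.4982, -0.0745, 0.1576]
tool_rot: [[0.999, -0.034, 0.012], [-0.034, -0.999, 0.005], [0.012, -0.005, -1.0]]
ft_force: [-0.2, -0.4, -2.9]
grip_width: 0.0545
```

```bash
python3 - <<'E'
from h import *
st();plan((*sp(-.09,0,.0985),-92))
E
```

```text
t 25.55 p [ 0.4982 -0.0745  0.1576] yaw -92.0 F [-0.2 -0.4 -2.9] w 0.0545 q [-22.  22.  90.   1.  67.  69.]
tx 0.16 ty 0.25 tz 5.91 turn 0.0 | n rows>= 2
```

>>> apply_moves(motion=[{"tx": 0.1,"ty": 0.2,"tz": 2.5,"turn": 0,"jaw": -0.5},{"tx": 0.2,"ty": 0.2,"tz": 5,"turn": 0,"jaw": -0.5},{"tx": 0.2,"ty": 0.2,"tz": 5.8,"turn": 0,"jaw": -0.5},{"tx": 0.2,"ty": 0.2,"tz": 5.9,"turn": 0,"jaw": -0.5},{"tx": 0.2,"ty": 0.2,"tz": 5.9,"turn": 0,"jaw": -0.5}])

```text
time_s: 25.97
position: [0.5014, -0.076, 0.0999]
tool_rot: [[0.999, -0.034, 0.013], [-0.034, -0.999, 0.005], [0.013, -0.005, -1.0]]
ft_force: [0.5, 0.3, -2.3]
grip_width: 0.0545
```

>>> apply_moves(motion=[{"tx": 0,"ty": 0,"tz": 0.2,"turn": 0,"jaw": -0.5},{"tx": 0,"ty": 0,"tz": 0.2,"turn": 0,"jaw": -0.5},{"tx": 0,"ty": 0,"tz": 0.2,"turn": 0,"jaw": -0.5}])

```text
time_s: 26.22
position: [0.5018, -0.076, 0.0989]
tool_rot: [[0.999, -0.034, 0.015], [-0.034, -0.999, 0.004], [0.015, -0.004, -1.0]]
ft_force: [0.2, -0.7, -2.9]
grip_width: 0.0544
```

>>> apply_moves(motion=[{"tx": 0,"ty": 0,"tz": 0.2,"turn": 0,"jaw": -0.5},{"tx": 0,"ty": 0,"tz": 0.2,"turn": 0,"jaw": -0.5},{"tx": 0,"ty": 0,"tz": 0.2,"turn": 0,"jaw": -0.5}])

```text
time_s: 26.47
position: [0.5026, -0.0762, 0.0976]
tool_rot: [[0.999, -0.034, 0.017], [-0.034, -0.999, 0.003], [0.017, -0.004, -1.0]]
ft_force: [3.1, 0.1, 3.7]
grip_width: 0.0548
```

Seated. Next: release, then repeat the push sequence.

>>> apply_moves(motion=[{"tx": 0,"ty": 0,"tz": 0,"turn": 0,"jaw": 0.4},{"tx": 0,"ty": 0,"tz": 0,"turn": 0,"jaw": 0.7},{"tx": 0,"ty": 0,"tz": 0,"turn": 0,"jaw": 0.7},{"tx": 0,"ty": 0,"tz": 0,"turn": 0,"jaw": 0.7}])

```text
time_s: 26.8
position: [0.5024, -0.0762, 0.0976]
tool_rot: [[0.999, -0.034, 0.017], [-0.034, -0.999, 0.003], [0.017, -0.004, -1.0]]
ft_force: [0.1, -0.3, -0.8]
grip_width: 0.0726
```

>>> apply_moves(motion=[{"tx": 0,"ty": 0,"tz": -2,"turn": 0,"jaw": 0.7},{"tx": 0,"ty": 0,"tz": -5,"turn": 0,"jaw": 0.7},{"tx": 0,"ty": 0,"tz": -8.5,"turn": 0,"jaw": 0.7},{"tx": 0,"ty": 0,"tz": -9,"turn": 0,"jaw": -1},{"tx": 0,"ty": 0,"tz": -9,"turn": 0,"jaw": -1}])

```text
time_s: 27.22
position: [0.5016, -0.0768, 0.1895]
tool_rot: [[0.999, -0.033, 0.021], [-0.034, -0.999, 0.002], [0.021, -0.002, -1.0]]
ft_force: [0.2, 0.2, -0.4]
grip_width: 0.05
```

>>> apply_moves(motion=[{"tx": 0.9,"ty": -4,"tz": 0,"turn": 0,"jaw": -1},{"tx": 1.8,"ty": -8,"tz": 0,"turn": 0,"jaw": -1},{"tx": 2.6,"ty": -10.8,"tz": 1,"turn": 0,"jaw": -1},{"tx": 2.6,"ty": -10.8,"tz": 4,"turn": 0,"jaw": -1},{"tx": 2.6,"ty": -10.8,"tz": 4,"turn": 0,"jaw": -1}])

```text
time_s: 27.63
position: [0.5296, 0.0321, 0.1449]
tool_rot: [[0.999, -0.031, 0.011], [-0.031, -1.0, 0.003], [0.011, -0.004, -1.0]]
ft_force: [-2.3, 0.2, -1.4]
grip_width: -0.0002
```

```bash
python3 - <<'E'
from h import *
st();plan((*pol(.125,120,.075),-92))
E
```

```text
t 27.63 p [0.5296 0.0321 0.1449] yaw -91.8 F [-2.3  0.2 -1.4] w -0.0002 q [-9. 25. 87.  0. 67. 82.]
tx 0.17 ty 0.18 tz 6.99 turn 0.2 | n rows>= 2
```

>>> apply_moves(motion=[{"tx": 0.1,"ty": 0.1,"tz": 2,"turn": 0,"jaw": -1},{"tx": 0.2,"ty": 0.1,"tz": 4,"turn": 0,"jaw": -1},{"tx": 0.2,"ty": 0.1,"tz": 6,"turn": 0,"jaw": -1},{"tx": 0.2,"ty": 0.1,"tz": 6.8,"turn": 0,"jaw": -1},{"tx": 0.2,"ty": 0.1,"tz": 6.8,"turn": 0,"jaw": -1}])

```text
time_s: 28.05
position: [0.5312, 0.0307, 0.0754]
tool_rot: [[0.999, -0.032, 0.007], [-0.032, -0.999, 0.004], [0.006, -0.004, -1.0]]
ft_force: [-0.1, -0.2, 0.9]
grip_width: 0.0001
```

```bash
python3 - <<'E'
from h import *
st();Y=-92
plan0(*[(*pol(.125,a,.075),Y) for a in (127,134,141,148,155)])
E
```

```text
t 28.05 p [0.5312 0.0307 0.0754] yaw -91.8 F [-0.1 -0.2  0.9] w 0.0001 q [-10.  31.  91.   0.  57.  82.]
tx -1.20 ty 0.86 tz 0.03 turn 0.2 | n rows>= 1
tx -2.37 ty 1.85 tz 0.02 turn 0.2 | n rows>= 1
tx -3.41 ty 2.97 tz 0.01 turn 0.2 | n rows>= 2
tx -4.30 ty 4.20 tz -0.00 turn 0.2 | n rows>= 2
tx -5.03 ty 5.54 tz -0.01 turn 0.2 | n rows>= 2
```

>>> apply_moves(motion=[{"tx": -1.2,"ty": 0.9,"tz": 0,"turn": 0,"jaw": -1},{"tx": -2.4,"ty": 1.9,"tz": 0,"turn": 0,"jaw": -1},{"tx": -3.4,"ty": 3,"tz": 0,"turn": 0,"jaw": -1},{"tx": -4.3,"ty": 4.2,"tz": 0,"turn": 0,"jaw": -1},{"tx": -5,"ty": 5.5,"tz": 0,"turn": 0,"jaw": -1}])

```text
time_s: 28.47
position: [0.4805, -0.0234, 0.0766]
tool_rot: [[0.999, -0.032, 0.011], [-0.032, -0.999, 0.003], [0.011, -0.004, -1.0]]
ft_force: [5.1, 3.8, 0.8]
grip_width: 0.0001
```

>>> apply_moves(motion=[{"tx": -0.7,"ty": 1.3,"tz": 0.1,"turn": 0,"jaw": -1},{"tx": -1.1,"ty": 2.8,"tz": 0.1,"turn": 0,"jaw": -1},{"tx": -1.3,"ty": 4.3,"tz": 0.1,"turn": 0,"jaw": -1},{"tx": -1.35,"ty": 5.2,"tz": 0.1,"turn": 0,"jaw": -1},{"tx": -1.35,"ty": 5.6,"tz": 0.1,"turn": 0,"jaw": -1}])

```text
time_s: 28.88
position: [0.4655, -0.0804, 0.0762]
tool_rot: [[0.999, -0.034, 0.013], [-0.034, -0.999, 0.003], [0.013, -0.003, -1.0]]
ft_force: [-0.3, -0.5, 0.5]
grip_width: 0.0001
```

>>> apply_moves(motion=[{"tx": 0,"ty": 0,"tz": 0,"turn": 0,"jaw": -1},{"tx": 0,"ty": 0,"tz": 0,"turn": 0,"jaw": -1},{"tx": 0,"ty": 0,"tz": 0,"turn": 0,"jaw": -1}])

```text
time_s: 29.13
position: [0.4656, -0.08, 0.0764]
tool_rot: [[0.999, -0.034, 0.013], [-0.034, -0.999, 0.003], [0.013, -0.003, -1.0]]
ft_force: [-0.8, 0.1, -0.3]
grip_width: -0.0
```

>>> apply_moves(motion=[{"tx": 0,"ty": 0,"tz": -3,"turn": 0,"jaw": -1},{"tx": 0,"ty": 0,"tz": -7,"turn": 0,"jaw": -1},{"tx": 0,"ty": 0,"tz": -11,"turn": 0,"jaw": 1},{"tx": 0,"ty": 0,"tz": -14,"turn": 0,"jaw": 1},{"tx": 0,"ty": 0,"tz": -14,"turn": 0,"jaw": 1}])

```text
time_s: 29.55
position: [0.4656, -0.0804, 0.222]
tool_rot: [[0.999, -0.032, 0.022], [-0.032, -0.999, -0.002], [0.023, 0.001, -1.0]]
ft_force: [0.3, -0.3, 0.2]
grip_width: 0.0358
```

```bash
python3 - <<'E'
from h import *
import pickle
st();p=camera_params('wrist');im,d=get_image('wrist');cv2.imwrite('pics/w9.png',im[:,:,::-1]);pickle.dump((p,d),open('pics/w9.pkl','wb'));pots('top')
st();plan((.4355,-.332,.22,-95.6))
E
```

```text
t 29.55 p [ 0.4656 -0.0804  0.222 ] yaw -91.9 F [ 0.3 -0.3  0.2] w 0.0358 q [-24.  15.  89.   0.  74.  67.]
t 29.65 p [ 0.4639 -0.0798  0.2169] yaw -91.9 F [ 0.4 -0.6 -1. ] w 0.0508 q [-24.  15.  90.   0.  74.  67.]
tx -2.01 ty 25.30 tz -0.39 turn 3.7 | n rows>= 7
```

View pics/w9.png

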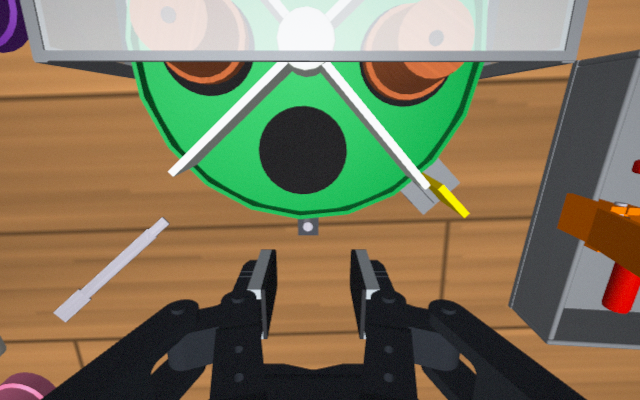

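```bash
python3 - <<'E'
from h import *
import pickle
P,d=pickle.load(open('pics/w9.pkl','rb'));s=np.load('stand.npy')
for n,u,v in [('Rend',427,186),('Lend',173,173),('bladeend',467,214),('hub',306,30)]:
    X=ray('wrist',u,v,.084,P);r=X[:2]-s[:2];print(n,X.round(4),'r',np.linalg.norm(r).round(4),'ang',(np.degrees(np.arctan2(r[1],r[0])-s[2])%360).round(1))
print(proj('wrist',[pol(.152,225,.084),pol(.195,225,.084),pol(.159,225,.084),pol(.152,135,.084)],P).round(0))
im=cv2.imread('pics/w9.png');cv2.imwrite('pics/c3.png',cv2.resize(im[120:235,130:490],None,fx=2.2,fy=2.2,interpolation=cv2.INTER_CUBIC))
E
```

```text
Rend [ 0.4743 -0.1769  0.084 ] r 0.1512 ang 222.0
Lend [0.4925 0.0344 0.084 ] r 0.1507 ang 132.7
bladeend [ 0.4484 -0.2129  0.084 ] r 0.1945 ang 225.2
hub [ 0.5957 -0.0801  0.084 ] r 0.0053 ang 2.4
[[435. 180.]
 [467. 215.]
 [441. 186.]
 [178. 179.]]
```

View pics/c3.png

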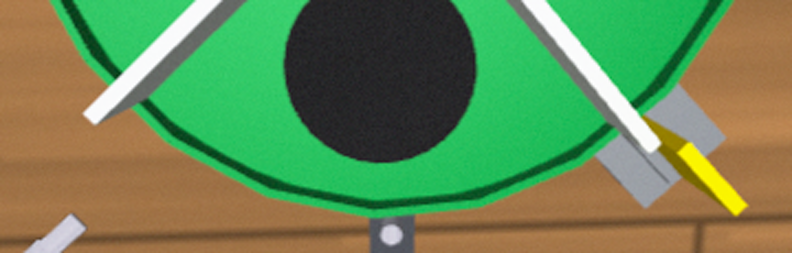

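The wrist crop shows the deck short of its click: the divider end at (655,145) lies about 2.7° (7 mm) off the yellow blade at (700,180). I'll nudge it into line from the empty front bay before clamping.

```bash
cat >> h.py <<'E'
def nud(off,z,r=.125):
    s=np.sqrt(.5);return (*sp(-s*r-s*off,-s*r+s*off,z),-47.1)
E
python3 - <<'E'
from h import *
st();plan(nud(.034,.16),nud(.034,.075))
E
```

```text
t 29.65 p [ 0.4639 -0.0798  0.2169] yaw -91.9 F [ 0.4 -0.6 -1. ] w 0.0508 q [-24.  15.  90.   0.  74.  67.]
tx 1.29 ty 6.01 tz 5.70 turn -44.8 | n rows>= 7
tx 0.00 ty 0.00 tz 8.50 turn 0.0 | n rows>= 3
```

>>> apply_moves(motion=[{"tx": 0.2,"ty": 1,"tz": 1,"turn": -7,"jaw": -1},{"tx": 0.4,"ty": 2,"tz": 2,"turn": -14,"jaw": -1},{"tx": 0.6,"ty": 3,"tz": 3,"turn": -21,"jaw": -1},{"tx": 0.8,"ty": 4,"tz": 4,"turn": -28,"jaw": -1},{"tx": 1,"ty": 5,"tz": 4.5,"turn": -35,"jaw": -1}])

```text
time_s: 30.07
position: [0.472, -0.1296, 0.1692]
tool_rot: [[0.834, 0.552, 0.01], [0.552, -0.834, 0.004], [0.011, 0.002, -1.0]]
ft_force: [-0.4, -0.1, -0.4]
grip_width: 0.0001
```

```bash
python3 - <<'E'
from h import *
st();plan(nud(.034,.16))
E
```

```text
t 30.07 p [ 0.472  -0.1296  0.1692] yaw -56.5 F [-0.4 -0.1 -0.4] w 0.0001 q [-29.  20.  91.   1.  68.  27.]
tx -0.29 ty 1.09 tz 0.92 turn -9.4 | n rows>= 2
```

>>> apply_moves(motion=[{"tx": -0.2,"ty": 0.5,"tz": 0.5,"turn": -5,"jaw": -1},{"tx": -0.3,"ty": 1.1,"tz": 0.9,"turn": -9.4,"jaw": -1},{"tx": -0.3,"ty": 1.1,"tz": 3,"turn": -9.4,"jaw": -1},{"tx": -0.3,"ty": 1.1,"tz": 6,"turn": -9.4,"jaw": -1},{"tx": -0.3,"ty": 1.1,"tz": 6,"turn": -9.4,"jaw": -1}])

```text
time_s: 30.48
position: [0.4735, -0.1384, 0.1038]
tool_rot: [[0.733, 0.681, 0.0], [0.681, -0.733, 0.01], [0.007, -0.007, -1.0]]
ft_force: [-0.3, -0.1, -0.9]
grip_width: -0.0001
```

```bash
python3 - <<'E'
from h import *
st();plan0(nud(.034,.075),nud(.022,.075),nud(.0175,.075))
E
```

```text
t 30.48 p [ 0.4735 -0.1384  0.1038] yaw -47.1 F [-0.3 -0.1 -0.9] w -0.0001 q [-30.  26.  95.   1.  59.  16.]
tx 0.02 ty 0.30 tz 2.88 turn -0.0 | n rows>= 1
tx 0.02 ty 1.50 tz 2.87 turn -0.0 | n rows>= 1
tx 0.02 ty 1.95 tz 2.87 turn -0.0 | n rows>= 1
```

>>> apply_moves(motion=[{"tx": 0,"ty": 0,"tz": 1.5,"turn": 0,"jaw": -1},{"tx": 0,"ty": 0,"tz": 2.9,"turn": 0,"jaw": -1},{"tx": 0,"ty": 0.8,"tz": 2.9,"turn": 0,"jaw": -1},{"tx": 0,"ty": 1.2,"tz": 2.9,"turn": 0,"jaw": -1},{"tx": 0,"ty": 1.5,"tz": 2.9,"turn": 0,"jaw": -1}])

```text
time_s: 30.9
position: [0.4846, -0.1498, 0.0756]
tool_rot: [[0.733, 0.681, 0.001], [0.681, -0.733, 0.01], [0.007, -0.006, -1.0]]
ft_force: [-1.8, 1.1, -1.6]
grip_width: 0.0003
```

>>> apply_moves(motion=[{"tx": 0,"ty": 0.2,"tz": 0,"turn": 0,"jaw": -1},{"tx": 0,"ty": 0.4,"tz": 0,"turn": 0,"jaw": -1},{"tx": 0,"ty": 0.4,"tz": 0,"turn": 0,"jaw": -1}])

```text
time_s: 31.15
position: [0.4878, -0.1532, 0.0762]
tool_rot: [[0.733, 0.681, 0.002], [0.681, -0.733, 0.009], [0.008, -0.005, -1.0]]
ft_force: [-0.4, 0.0, 0.2]
grip_width: -0.0001
```

```bash
cat >> h.py <<'E'
def deck(tag):
    "angle of front-right divider top at the current picture, from white pixels at z~.084"
    p=camera_params('wrist');im,d=get_image('wrist');W=world('wrist',d,p);s=np.load('stand.npy');h=cv2.cvtColor(im,cv2.COLOR_RGB2HSV)
    r=W[...,:2]-s[:2];R=np.hypot(r[...,0],r[...,1]);A=(np.degrees(np.arctan2(r[...,1],r[...,0])-s[2]))%360
    for n,c in (('R',225),('L',135)):
        for lo,hi in((.10,.125),(.125,.148)):
            m=(h[...,1]<30)&(h[...,2]>200)&(abs(W[...,2]-.084)<.006)&(R>lo)&(R<hi)&(abs(A-c)<12);print(n,lo,m.sum(),A[m].mean().round(2) if m.any() else '')
    m=(h[...,0]>22)&(h[...,0]<35)&(h[...,1]>180)&(abs(W[...,2]-.084)<.005)&(R>.15)&(R<.2);print('blade',m.sum(),A[m].mean().round(2) if m.any() else '')
    cv2.imwrite(f'pics/{tag}.png',im[:,:,::-1]);return p,im,W
E
python3 - <<'E'
from h import *
st();deck('d1');plan(nud(.0175,.075))
E
```

```text
t 31.15 p [ 0.4878 -0.1532  0.0762] yaw -47.1 F [-0.4  0.   0.2] w -0.0001 q [-31.  29.  94.   1.  56.  16.]
R 0.1 801 225.87
R 0.125 71 226.52
L 0.1 0 
L 0.125 0 
blade 0 
tx -0.01 ty -0.09 tz 0.11 turn -0.0 | n rows>= 1
```

>>> apply_moves(motion=[{"tx": 0,"ty": -1.5,"tz": 0,"turn": 0,"jaw": -1},{"tx": 0,"ty": -1.5,"tz": -3,"turn": 0,"jaw": -1},{"tx": 0,"ty": -1.5,"tz": -7,"turn": 0,"jaw": -1},{"tx": -2.5,"ty": -1.5,"tz": -11,"turn": 0,"jaw": 0.5},{"tx": -5,"ty": -1.5,"tz": -14,"turn": 0,"jaw": 1}])

```text
time_s: 31.62
position: [0.4417, -0.1755, 0.2159]
tool_rot: [[0.731, 0.683, 0.003], [0.682, -0.731, 0.008], [0.008, -0.004, -1.0]]
ft_force: [0.8, -0.4, -0.5]
grip_width: 0.0235
```

>>> apply_moves(motion=[{"tx": -2.5,"ty": 0,"tz": -0.5,"turn": 0,"jaw": 1},{"tx": -2.5,"ty": 0,"tz": -0.5,"turn": 0,"jaw": 1},{"tx": -2.5,"ty": 0,"tz": -0.5,"turn": 0,"jaw": 1}])

```text
time_s: 31.87
position: [0.4229, -0.1931, 0.2214]
tool_rot: [[0.732, 0.681, 0.005], [0.681, -0.732, 0.007], [0.008, -0.002, -1.0]]
ft_force: [-0.4, -0.3, -0.4]
grip_width: 0.0604
```

```bash
python3 - <<'E'
from h import *
st();deck('d2');st();plan((.4355,-.332,.23,-95.6))
E
```

```text
t 31.87 p [ 0.4229 -0.1931  0.2214] yaw -47.1 F [-0.4 -0.3 -0.4] w 0.0604 q [-39.  15.  90.   1.  76.   8.]
R 0.1 270 225.83
R 0.125 234 226.0
L 0.1 0 
L 0.125 0 
blade 311 224.84
t 31.92 p [ 0.4232 -0.1925  0.2207] yaw -47.0 F [ 0.1  0.7 -0.2] w 0.0676 q [-39.  15.  90.   1.  75.   8.]
tx -8.61 ty 11.04 tz -1.04 turn 48.6 | n rows>= 7
```

View pics/d2.png

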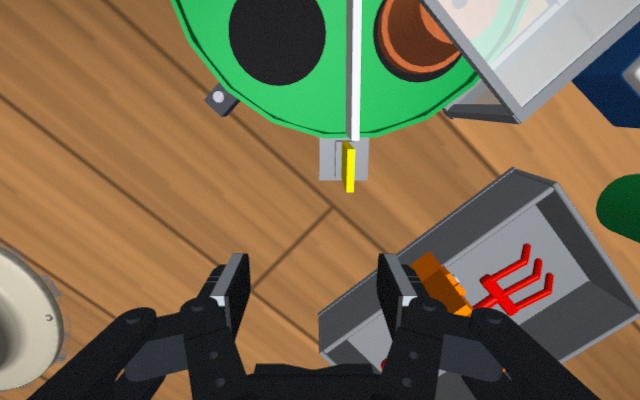

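The divider end (355,135) now lines up with the blade (350,165) within about 1°, inside the jaw opening. Fetching the clamp.

>>> apply_moves(motion=[{"tx": -1.7,"ty": 2.2,"tz": -0.4,"turn": 7,"jaw": 1},{"tx": -3.4,"ty": 4.4,"tz": -0.8,"turn": 14,"jaw": 1},{"tx": -5.1,"ty": 6.6,"tz": -1,"turn": 21,"jaw": 1},{"tx": -6.8,"ty": 8.8,"tz": -1,"turn": 28,"jaw": 1},{"tx": -8.6,"ty": 11,"tz": -1,"turn": 35,"jaw": 1}])

```text
time_s: 32.33
position: [0.436, -0.332, 0.2286]
tool_rot: [[0.991, 0.134, 0.003], [0.134, -0.991, 0.01], [0.004, -0.009, -1.0]]
ft_force: [0.4, 0.2, -0.1]
grip_width: 0.0855
```

>>> apply_moves(motion=[{"tx": 0,"ty": 0,"tz": 0,"turn": 7,"jaw": 1},{"tx": 0,"ty": 0,"tz": 0,"turn": 13.5,"jaw": 1},{"tx": 0,"ty": 0,"tz": 0,"turn": 13.5,"jaw": 1},{"tx": 0,"ty": 0,"tz": 0,"turn": 13.5,"jaw": 1}])

```text
time_s: 32.67
position: [0.4365, -0.3313, 0.2277]
tool_rot: [[0.995, -0.096, 0.002], [-0.096, -0.995, 0.011], [0.001, -0.011, -1.0]]
ft_force: [0.1, 0.4, 0.0]
grip_width: 0.0849
```

```bash
python3 - <<'E'
from h import *
st();p=camera_params('wrist');im,d=get_image('wrist');W=world('wrist',d,p);h=cv2.cvtColor(im,cv2.COLOR_RGB2HSV)
o=(h[...,0]>4)&(h[...,0]<18)&(h[...,1]>190)&(d>0)&(W[...,2]>.10)&(abs(W[...,1]+.33)<.06);print(o.sum(),cv2.minAreaRect(W[o][:,:2].astype(np.float32)),W[o].max(0))
plan((.4352,-.3325,.1295,-95.6))
E
```

```text
t 32.67 p [ 0.4365 -0.3313  0.2277] yaw -95.5 F [0.1 0.4 0. ] w 0.0849 q [-50.  23.  77.   0.  81.  46.]
3588 ((0.4357660710811615, -0.3325579762458801), (0.06365031003952026, 0.039362747222185135), 84.7151107788086) [ 0.4562414  -0.29963959  0.16491687]
tx -0.12 ty 0.24 tz 9.85 turn 0.1 | n rows>= 3
```

>>> apply_moves(motion=[{"tx": -0.1,"ty": 0.2,"tz": 2.5,"turn": 0,"jaw": 1},{"tx": -0.1,"ty": 0.2,"tz": 5.5,"turn": 0,"jaw": 1},{"tx": -0.1,"ty": 0.2,"tz": 8.5,"turn": 0,"jaw": 1},{"tx": -0.1,"ty": 0.2,"tz": 9.8,"turn": 0,"jaw": 1},{"tx": -0.1,"ty": 0.2,"tz": 9.8,"turn": 0,"jaw": 1}])

```text
time_s: 33.13
position: [0.4347, -0.3305, 0.127]
tool_rot: [[0.996, -0.093, -0.002], [-0.093, -0.996, 0.016], [-0.004, -0.015, -1.0]]
ft_force: [1.0, 0.1, -0.1]
grip_width: 0.0855
```

>>> apply_moves(motion=[{"tx": 0,"ty": 0.1,"tz": 0,"turn": 0,"jaw": 0.2},{"tx": 0,"ty": 0.1,"tz": 0,"turn": 0,"jaw": -0.2},{"tx": 0,"ty": 0.1,"tz": 0,"turn": 0,"jaw": -1},{"tx": 0,"ty": 0.1,"tz": 0,"turn": 0,"jaw": -1},{"tx": 0,"ty": 0.1,"tz": 0,"turn": 0,"jaw": -1}], squeeze=40)

```text
time_s: 33.55
position: [0.4353, -0.3328, 0.129]
tool_rot: [[0.996, -0.092, 0.001], [-0.092, -0.996, 0.011], [-0.0, -0.011, -1.0]]
ft_force: [0.2, -1.9, 3.4]
grip_width: 0.0304
```

>>> apply_moves(motion=[{"tx": 0,"ty": 0,"tz": 0,"turn": 0,"jaw": -1},{"tx": 0,"ty": 0,"tz": 0,"turn": 0,"jaw": -1},{"tx": 0,"ty": 0,"tz": 0,"turn": 0,"jaw": -1},{"tx": 0,"ty": 0,"tz": 0,"turn": 0,"jaw": -1}])

```text
time_s: 33.88
position: [0.4353, -0.3328, 0.1291]
tool_rot: [[0.996, -0.092, 0.001], [-0.092, -0.996, 0.011], [-0.0, -0.011, -1.0]]
ft_force: [0.4, -0.1, 2.2]
grip_width: 0.0305
```

>>> apply_moves(motion=[{"tx": 0,"ty": 0,"tz": -2,"turn": 0,"jaw": -1},{"tx": 0,"ty": 0,"tz": -4.5,"turn": 0,"jaw": -1},{"tx": 0,"ty": 0,"tz": -7.5,"turn": 0,"jaw": -1},{"tx": 0,"ty": 0,"tz": -10,"turn": 0,"jaw": -1},{"tx": 0,"ty": 0,"tz": -10,"turn": 0,"jaw": -1}])

```text
time_s: 34.3
position: [0.4363, -0.3349, 0.2339]
tool_rot: [[0.996, -0.092, 0.006], [-0.092, -0.996, 0.004], [0.006, -0.005, -1.0]]
ft_force: [-0.2, -0.3, -0.4]
grip_width: 0.031
```

```bash
python3 - <<'E'
from h import *
st();plan((.4772,-.1867,.23,-47))
E
```

```text
t 34.30 p [ 0.4363 -0.3349  0.2339] yaw -95.3 F [-0.2 -0.3 -0.4] w 0.0310 q [-50.  22.  76.   0.  82.  45.]
tx 2.71 ty -15.14 tz 0.49 turn -48.3 | n rows>= 7
```

>>> apply_moves(motion=[{"tx": 0.4,"ty": -2.2,"tz": 0,"turn": -7,"jaw": -1},{"tx": 0.8,"ty": -4.4,"tz": 0,"turn": -14,"jaw": -1},{"tx": 1.2,"ty": -6.6,"tz": 0,"turn": -21,"jaw": -1},{"tx": 1.6,"ty": -8.8,"tz": 0,"turn": -28,"jaw": -1},{"tx": 2,"ty": -11,"tz": 0,"turn": -35,"jaw": -1}])

```text
time_s: 34.72
position: [0.4662, -0.226, 0.2339]
tool_rot: [[0.865, 0.501, 0.005], [0.501, -0.865, 0.005], [0.007, -0.002, -1.0]]
ft_force: [1.4, 0.6, -0.5]
grip_width: 0.0305
```

```bash
python3 - <<'E'
from h import *
st();plan((.4772,-.1867,.23,-47))
E
```

```text
t 34.72 p [ 0.4662 -0.226   0.2339] yaw -59.9 F [ 1.4  0.6 -0.5] w 0.0305 q [-39.  19.  81.   0.  80.  21.]
tx 2.92 ty -2.85 tz 0.41 turn -12.9 | n rows>= 2
```

>>> apply_moves(motion=[{"tx": 1.5,"ty": -1.4,"tz": 0,"turn": -6.5,"jaw": -1},{"tx": 2.9,"ty": -2.8,"tz": 0.4,"turn": -12.9,"jaw": -1},{"tx": 2.9,"ty": -2.8,"tz": 0.4,"turn": -12.9,"jaw": -1},{"tx": 2.9,"ty": -2.8,"tz": 2,"turn": -12.9,"jaw": -1},{"tx": 2.9,"ty": -2.8,"tz": 2,"turn": -12.9,"jaw": -1}])

```text
time_s: 35.13
position: [0.4764, -0.1866, 0.2117]
tool_rot: [[0.732, 0.681, 0.001], [0.681, -0.732, 0.008], [0.006, -0.005, -1.0]]
ft_force: [-0.2, 1.0, -0.1]
grip_width: 0.0309
```

```bash
python3 - <<'E'
from h import *
st();deck('d3');st();plan((.4772,-.1867,.155,-47))
E
```

```text
t 35.13 p [ 0.4764 -0.1866  0.2117] yaw -47.1 F [-0.2  1.  -0.1] w 0.0309 q [-35.  20.  84.   0.  76.  12.]
R 0.1 239 223.12
R 0.125 197 223.18
L 0.1 0 
L 0.125 0 
blade 0 
t 35.18 p [ 0.4767 -0.187   0.2129] yaw -47.1 F [-0.   1.  -0.2] w 0.0310 q [-35.  20.  84.   0.  77.  12.]
tx 0.02 ty 0.03 tz 5.79 turn -0.1 | n rows>= 2
```

```bash
python3 - <<'E'
from h import *
s=np.load('stand.npy');p=camera_params('wrist');im,d=get_image('wrist');h=cv2.cvtColor(im,cv2.COLOR_RGB2HSV)
a=proj('wrist',[pol(r,225,.084) for r in(.04,.07,.10,.12,.14,.152)],p);print(a.round(0).tolist())
wh=(h[...,1]<30)&(h[...,2]>200)
for x,y in a:
    y=int(round(y))
    if 0<=y<400:
        c=np.flatnonzero(wh[y]);c=c[abs(c-x)<40];print(y,round(x),(c.min(),c.max()) if len(c) else '')
t=get_image('top');W=world('top',t[1]);ht=cv2.cvtColor(t[0],cv2.COLOR_RGB2HSV)
r=W[...,:2]-s[:2]+np.array([.0029,-.002]);R=np.hypot(r[...,0],r[...,1]);A=np.degrees(np.arctan2(r[...,1],r[...,0])+.0292)%360
for c in(45,135,225,315):
    m=(ht[...,1]<25)&(ht[...,2]>215)&(R>.08)&(R<.145)&(abs(A-c)<8);print(c,m.sum(),A[m].mean() if m.any() else '')
E
```

```text
[[311.0, 44.0], [312.0, 89.0], [312.0, 130.0], [312.0, 156.0], [312.0, 181.0], [312.0, 195.0]]
44 311 (np.int64(305), np.int64(312))
89 312 (np.int64(305), np.int64(311))
130 312 (np.int64(304), np.int64(310))
156 312 (np.int64(303), np.int64(310))
181 312 (np.int64(303), np.int64(309))
195 312 (np.int64(303), np.int64(308))
45 87 46.086983480344166
135 27 132.90242318280565
225 0 
315 91 313.09818062266174
```

>>> apply_moves(motion=[{"tx": 0,"ty": -0.05,"tz": 1.5,"turn": 0,"jaw": -1},{"tx": 0,"ty": -0.05,"tz": 2.8,"turn": 0,"jaw": -1},{"tx": 0,"ty": -0.05,"tz": 3.6,"turn": 0,"jaw": -1},{"tx": 0,"ty": -0.05,"tz": 4.2,"turn": 0,"jaw": -1},{"tx": 0,"ty": -0.05,"tz": 4.6,"turn": 0,"jaw": -1}])

```text
time_s: 35.7
position: [0.4772, -0.1873, 0.168]
tool_rot: [[0.733, 0.68, 0.005], [0.68, -0.733, 0.006], [0.007, -0.001, -1.0]]
ft_force: [-0.2, -0.2, -1.2]
grip_width: 0.0303
```

```bash
python3 - <<'E'
from h import *
st();plan((.4764,-.1863,.145,-47))
im,d=get_image('wrist');cv2.imwrite('pics/d4.png',cv2.resize(im[60:330,180:460],None,fx=2,fy=2)[:,:,::-1])
E
```

```text
t 35.70 p [ 0.4772 -0.1873  0.168 ] yaw -47.1 F [-0.2 -0.2 -1.2] w 0.0303 q [-35.  22.  88.   0.  70.  12.]
tx -0.01 ty -0.12 tz 2.30 turn -0.1 | n rows>= 1
```

View pics/d4.png

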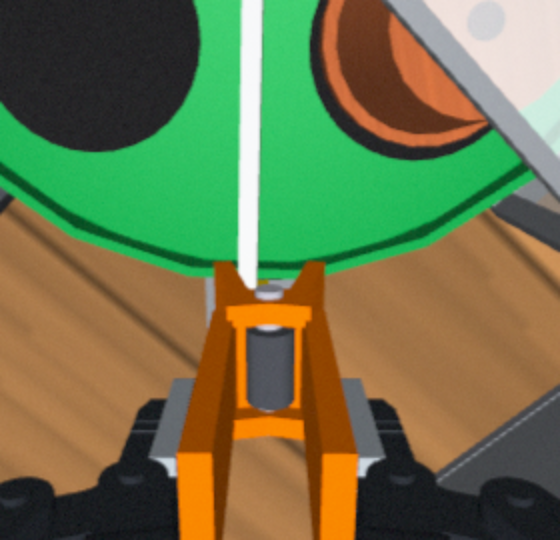

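The divider end sits in the open jaws at (248,285), left of the mouth centre (270,290), and the blade shows at (262,283). I'll shift the clamp about 3 mm left and go down gently.

>>> apply_moves(motion=[{"tx": 0,"ty": -0.3,"tz": 0,"turn": 0,"jaw": -1},{"tx": 0,"ty": -0.35,"tz": 0.5,"turn": 0,"jaw": -1},{"tx": 0,"ty": -0.35,"tz": 1,"turn": 0,"jaw": -1},{"tx": 0,"ty": -0.35,"tz": 1.4,"turn": 0,"jaw": -1},{"tx": 0,"ty": -0.35,"tz": 1.4,"turn": 0,"jaw": -1}])

```text
time_s: 36.17
position: [0.4744, -0.1842, 0.1528]
tool_rot: [[0.733, 0.68, 0.003], [0.68, -0.733, 0.007], [0.007, -0.003, -1.0]]
ft_force: [-0.9, -0.2, -2.2]
grip_width: 0.0306
```

>>> apply_moves(motion=[{"tx": 0,"ty": 0,"tz": 0.3,"turn": 0,"jaw": -1},{"tx": 0,"ty": 0,"tz": 0.6,"turn": 0,"jaw": -1},{"tx": 0,"ty": 0,"tz": 0.6,"turn": 0,"jaw": -1}])

```text
time_s: 36.42
position: [0.4743, -0.1841, 0.1462]
tool_rot: [[0.733, 0.68, 0.002], [0.68, -0.733, 0.007], [0.007, -0.004, -1.0]]
ft_force: [0.7, 0.1, -1.2]
grip_width: 0.0302
```

>>> apply_moves(motion=[{"tx": 0,"ty": 0,"tz": 0.25,"turn": 0,"jaw": -1},{"tx": 0,"ty": 0,"tz": 0.35,"turn": 0,"jaw": -1},{"tx": 0,"ty": 0,"tz": 0.35,"turn": 0,"jaw": -1}])

```text
time_s: 36.67
position: [0.4744, -0.1842, 0.143]
tool_rot: [[0.733, 0.68, 0.003], [0.68, -0.733, 0.007], [0.007, -0.003, -1.0]]
ft_force: [-0.5, 1.1, 3.2]
grip_width: 0.0306
```

>>> apply_moves(motion=[{"tx": 0,"ty": 0,"tz": 0.1,"turn": 0,"jaw": -0.2},{"tx": 0,"ty": 0,"tz": 0.05,"turn": 0,"jaw": 0.2},{"tx": 0,"ty": 0,"tz": 0,"turn": 0,"jaw": 0.6},{"tx": 0,"ty": 0,"tz": 0,"turn": 0,"jaw": 1},{"tx": 0,"ty": 0,"tz": 0,"turn": 0,"jaw": 1}])

```text
time_s: 37.08
position: [0.4745, -0.1842, 0.143]
tool_rot: [[0.733, 0.68, 0.003], [0.68, -0.733, 0.007], [0.007, -0.003, -1.0]]
ft_force: [-0.3, 0.3, -0.0]
grip_width: 0.0803
```

>>> apply_moves(motion=[{"tx": 0,"ty": 0.1,"tz": 0,"turn": 0,"jaw": 1},{"tx": 0,"ty": 0.1,"tz": -2,"turn": 0,"jaw": 1},{"tx": 0,"ty": 0.1,"tz": -6,"turn": 0,"jaw": 1},{"tx": 0,"ty": 0.1,"tz": -10,"turn": 0,"jaw": 1},{"tx": -3,"ty": 0.1,"tz": -11,"turn": 0,"jaw": 1}])

```text
time_s: 37.5
position: [0.4557, -0.2054, 0.2586]
tool_rot: [[0.73, 0.683, 0.012], [0.683, -0.73, 0.002], [0.01, 0.007, -1.0]]
ft_force: [0.5, -1.2, 0.3]
grip_width: 0.0854
```

>>> apply_moves(motion=[{"tx": -3,"ty": 0,"tz": 0,"turn": 0,"jaw": 1},{"tx": -4,"ty": 0,"tz": 0,"turn": 0,"jaw": 1},{"tx": -4,"ty": 0,"tz": 0,"turn": 0,"jaw": 1},{"tx": -4,"ty": 0,"tz": 0,"turn": 0,"jaw": 1}])

```text
time_s: 37.83
position: [0.4265, -0.2326, 0.2578]
tool_rot: [[0.731, 0.682, 0.011], [0.682, -0.731, 0.003], [0.01, 0.006, -1.0]]
ft_force: [-0.6, 0.1, -0.6]
grip_width: 0.0855
```

```bash
python3 - <<'E'
from h import *
st();p,im,W=deck('d5');h=cv2.cvtColor(im,cv2.COLOR_RGB2HSV)
o=(h[...,0]>4)&(h[...,0]<18)&(h[...,1]>190)&(W[...,2]>.09)&(abs(W[...,0]-.476)<.06)&(abs(W[...,1]+.186)<.06)
P=W[o];print(len(P),P.max(0))
for a,b in ((.09,.12),(.14,.155),(.155,.175)):
  k=P[(P[:,2]>a)&(P[:,2]<b)];print(a,len(k),cv2.minAreaRect(k[:,:2].astype(np.float32)) if len(k)>5 else '')
cv2.imwrite('pics/d5c.png',im[:,:,::-1])
s=np.load('stand.npy');t=get_image('top');ht=cv2.cvtColor(t[0],cv2.COLOR_RGB2HSV)
tp=((ht[...,0]<14)&(ht[...,1]>90));print('terracotta px left on table where pots were',tp[165:235,185:250].sum())
E
```

```text
t 37.83 p [ 0.4265 -0.2326  0.2578] yaw -47.0 F [-0.6  0.1 -0.6] w 0.0855 q [-43.  15.  83.   1.  82.   4.]
R 0.1 223 224.93
R 0.125 63 224.93
L 0.1 0 
L 0.125 0 
blade 85 225.0
3782 [ 0.50834348 -0.15266825  0.38439686]
0.09 466 ((0.47634637355804443, -0.18584471940994263), (0.03266826272010803, 0.026961686089634895), 42.27202606201172)
0.14 616 ((0.4759695529937744, -0.18574999272823334), (0.03109056130051613, 0.0432092621922493), 42.97701644897461)
0.155 1270 ((0.4758976399898529, -0.18571460247039795), (0.031531281769275665, 0.06429915130138397), 42.928001403808594)
terracotta px left on table where pots were 720
```

```bash
python3 - <<'E'
from h import *
t,d=get_image('top');W=world('top',d);ht=cv2.cvtColor(t,cv2.COLOR_RGB2HSV)
print('tall px in old pot area',(W[165:235,185:236,2]>.03).sum())
s=np.load('stand.npy')
for n,a in(('back',0),('left',90),('right',270),('front',180)):
    u,v=proj('top',[pol(.09,a,.1 if a!=180 else .03)])[0].round().astype(int);print(n,(u,v),t[v-2:v+3,u-2:u+3].reshape(-1,3).mean(0).round(0))
d0=cv2.imread('pics/top0.png')[:,:,::-1].astype(int)
for n,(u,v) in dict(purple=(243,154),pink=(212,293),black=(184,133),foot=(206,261),tin=(409,125),bottle=(450,146),cult=(441,215),widger=(260,236)).items():
    print(n,abs(t[v-10:v+10,u-10:u+10].astype(int)-d0[v-10:v+10,u-10:u+10]).mean().round(1))
close_job()
E
```

```text
tall px in old pot area 71
back (np.int64(333), np.int64(133)) [210. 193. 190.]
left (np.int64(305), np.int64(159)) [215. 197. 193.]
right (np.int64(360), np.int64(160)) [214. 196. 192.]
front (np.int64(332), np.int64(192)) [30. 29. 31.]
purple 3.5
pink 2.7
black 4.4
foot 2.8
tin 2.1
bottle 5.0
cult 3.1
widger 70.9
the job is handed in; nothing more can be done
```

The job is handed in. All three terracotta pots stand upturned under the hood, the front bay is empty, and the clamp is back on the lock. It took about 38 s of the 210 s.

I parked the clamp on the middle of the tote's carousel-side rim. Then I placed each pot in the front bay and turned the carousel one click, three times. After the third turn the deck had stopped about 2.7° short of its click. I nudged it roughly into line, and closing the clamp finished the job.

**Last checks:**
- **Lock:** the divider reads 224.9° and the blade 225.0°. The clamp is back within 0.5 mm of where it started, with the same angle and handle spread.
- **Pots:** the top camera shows the same colour, consistent with pots seen through the hood, at the back, left and right bays, and a bare black pad in front.
- **Other things:** the areas around the purple and pink pots, black pots, pot foot, tin, bottle and cultivator look unchanged.

**Checks that disagreed or stayed open:**
- **Deck angle:** before clamping I read 226° after the nudge, then 223°, so the deck either drifted back or one reading was off. A close-up then showed it slightly short of the blade, so I centred the clamp to suit.
- **Widger:** the last comparison flagged a big change at its spot, probably the arm blocking the view. It was in place in the wrist picture after the third turn.
- **Old pot area:** 71 raised pixels remained where the pots had been, which I did not trace. I think they are the arm or the edge of the purple pot.
- **Final picture:** I could not view one, as the 16-picture limit was reached.

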